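# Sweep a stray plug out of a casting's oil track with a pick

## Robot

A 6-joint arm with a two-finger parallel gripper is mounted at the origin on a cart in front of the work surface, level with it; the furniture and walls round the work are solid. World frame = base frame: x ahead of the robot, y to its left, z up, the work surface at z = 0. Lengths are in m, angles in degrees, forces in N, time in s.
With the tool pointing down it reaches from about 0.4 to 0.825 m from the base axis. Payload 7 kg.
Tool frame: the origin (TCP) lies on the centre line of the jaws, within the pads' length; the fingertips stand 8 mm ahead of it and the grasp point (between the pads) lies 11 mm behind it; z points along the fingers, y is the line along which they close (so a half turn about z gives the same grasp; the last joint's range is limited). The gripper opens to 88 mm and grips with 3 to 60 N. Pads are 19 mm wide; open, the fingers measure 130 mm over their backs; the gripper's body (78 mm by 193 mm) begins 47 mm behind the grasp point.
Start: joints at [-47.149, 20.546, 0.682, 0, -70.136, -16.507], TCP at [0.3, -0.605, 0.198] pointing down, gripper open.
Joint ranges: [-176.03, 176.03], [-82.01, 121.73], [-58.28, 71.71], [-173.87, 95.51], [-174.79, -0.11], [-173.66, 173.66]. Speed limits (degrees/s): [136.94, 136.94, 172.46, 180, 180, 180].

## Interface

Orientations are given as [roll, pitch, yaw] about the fixed x, y, z axes, in that order (R = Rz(yaw) Ry(pitch) Rx(roll)).
In Python, from plant import r gives the robot as it stands.
- The arm moves only by the tool carry_out, never from a script. Its argument "targets" is a list of rows, each a list of 6 numbers: the shift along the tool's x, y, z scaled (see below), then the turn, a rotation vector about the tool's x, y, z scaled (see below). A call has 1 to 5 rows; each row shifts and turns the commanded pose from where the row before left it, along the tool's axes as they then stand; what a row does not reach is not made up. The controller multiplies each number of a shift by 0.5 m and each number of a turn by 60 degrees. A row lasts 1/8 s, in which the tool goes at most 62.5 mm and 10.7 degrees, less where a joint would pass 70% of its speed; a pose out of reach is approached as far as the arm can. A call with a number of a shift or a turn outside -1 to 1 is refused whole. A call with a gripper value outside its range is refused whole. "hand" is the opening, from 0 (shut) to 1 (fully open), set as the call begins (left out, the last holds). The fingers move at their own pace and stop on an object; "squeeze" is the grip in N (left out, the last holds). Time passes only in rows, so rows that do not move let the fingers close. It gives the time, the measured TCP pose, the force, the opening and the grip force at its end, in the units of the state.
- r.get_state(): the state, without advancing time (a new reading comes with each control period).
- r.capture(name): name is "scene" or "top" or "wrist"; returns the picture (420x560x3 uint8, red, green, blue); there is no depth.
- r.camera_info(name): a dict with "K" (3x3 intrinsics, pixels), "eye" and "attitude" of the camera in the world. Camera axes: x right, y down, z forward; pixel columns grow to the right and rows downward; lengths in m; the calibration is good to about 2 mm. A picture is of the moment at which its call begins: read the wrist's pose just before it. camera_info takes no time and is no camera call; for the wrist camera it gives the pose at the moment of the call.
- r.close_job(): hands the job in; it is judged then, once.
The state is a dict: "time_s": time; "joints": joint angles; "qd": joint speeds; "joint_torque": joint torques, N m; "tcp_pos": TCP position; "eef_rot": TCP orientation; "contact_force": force on the tool from outside, world axes, zero at the start; "moment": the same for the moment, N m; "gripper_width": finger opening in m; "gripper_force": force on a finger pad.
Only numpy, scipy, OpenCV 4.12 (cv2) and the standard library are available. Lean on these libraries where they do the work, as an engineer would, in place of code of your own. Each camera call takes 0.05 s, during which the arm holds its last target. There are 200 camera calls.

## Task

Somebody left a small steel plug in the oil track of the die-cast plate: pick up the square-handled pick, lay it in the sloping rest and let go, then take it again by the end of its handle so that it can be held upright, point down. Set the point gently on the track's floor at the blind end, behind the plug, and follow the whole track slowly (under 10 cm a second), the point always lightly on the floor, sweeping the plug along until it drops into the well at the other end. Then lay the pick back in the rest and let go; never touch the plug with the fingers or disturb the spanner, the solenoid or the spool part.

Things in the scene. Friction and masses are not known exactly. Their poses are not given: they have to be found in the camera images.
- casting: Die-cast aluminium plate, 170 x 170 mm, fixed. Origin: centre of the underside, z up. Its floor is at z = 14 mm. Ribs 12 mm high and 6 mm thick enclose a track 17 mm wide, open above: centre line (-50,-60), (-50,-5), (-5,40), (40,40) mm, both corners rounded to 30 mm radius, then the well. The blind end wall is 12 mm behind the first point. Other ribs and bosses are no taller. All is hard.
- track_start (a point): Point on the floor of the track, on its centre line, 12 mm from the blind end wall: casting frame (-50,-60,14) mm. Sweep from here.
- track_bend_1 (a point): Floor centre of the track amid its first bend: casting frame (-47.5,-6,14) mm.
- track_mid (a point): Floor centre of the track halfway along the slanting leg between the bends: casting frame (-27.5,17.5,14) mm.
- track_bend_2 (a point): Floor centre of the track amid its second bend: casting frame (-4,37.5,14) mm.
- track_late (a point): Floor centre of the track on the last leg, 15 mm before the brink: casting frame (25,40,14) mm.
- track_brink (a point): The brink where the floor of the track ends and the well begins: casting frame (40,40,14) mm.
- well (a point): Centre of the well's floor, casting frame (53,40,4) mm. The well is a pocket 26 mm along the track (x) by 22 mm across, its floor 10 mm below the track's floor.
- plug: Plain steel plug, an upright cylinder 14 mm in diameter and 9 mm high, 11 to 18 g, oily, so that it slides easily. Origin: centre of its underside. It stands on the track's floor in the first leg, its centre 24 to 36 mm beyond track_start.
- plug_center (a point): The middle of the plug, 4.5 mm above its underside.
- pick: Rigid pick, 125 mm long, about 80 g: aluminium handle 16 x 16 mm square, 80 mm long; in line with it a round steel shaft 6 mm thick, 45 mm long, ending in a 9 mm ball. Origin: underside of the handle's front end. x runs along it towards the butt: handle x = 0 to 80 mm, shaft x = -45 to 0, axis at z = 8 mm. Centre of mass near x = 16 mm. Lies flat at the start. It pivots in a weak or hasty grip.
- pick_tip (a point): The point of the pick, the outermost point of its ball, on the axis: pick frame (-45,0,8) mm.
- pick_butt (a point): Centre of the flat butt end of the handle: pick frame (80,0,8) mm.
- rest: Sloping rest, dark steel, fixed: a trough rising at 45 degrees towards the rest's +x, on a post and a base plate 160 x 70 x 8 mm. Origin: on the base's underside, z up. Trough open above, 19 mm wide inside, lips flared, 14 mm above the pick's axis (square to the slope). It carries the front 30 mm of the handle, against a stop slotted 9 mm for the shaft; the rear 50 mm stands free.
- rest_tip (a point): Where the pick's point is when the pick lies home in the rest: rest frame (-66.8,0,28.2) mm.
- rest_butt (a point): Where the centre of the pick's butt is when it lies home in the rest: rest frame (21.6,0,116.6) mm. From rest_tip to rest_butt is the direction of the pick's axis there, 45 degrees up.
- spanner: Bystander: combination spanner, 28 x 158 x 9 mm, lying flat at the back; leave alone. Origin: centre of its underside.
- solenoid: Bystander: solenoid valve, 63 x 50 x 34 mm, left of the casting; leave alone. Origin: centre of its underside.
- spool: Bystander: small grey spool part, 42 x 18 x 11 mm, left of the casting; leave alone. Origin: centre of its underside.
Things that resemble listed ones, but are neither listed nor needed, are in the scene too. Of the things that look like the pick, take the one that is farthest from the robot's base at the start.

How it is judged:
By the outcome, as a careful person would: the job done as asked, in the order asked, and still so for the second after the job is handed in, with the robot touching nothing.
It also fails if it takes over 72 s, if anything falls off the work surface, if the arm or the gripper's body presses on something with over 40 N, if the wrist force passes 120 N, or if a joint passes its speed limit or range.

## Working session

There is one attempt and no reset: what is moved stays moved. The work goes in short steps, Python scripts to look and compute and a tool call to move; the robot and the scene stay as the last step left them, time stands still between calls to the robot, and variables do not carry over. Pictures are saved under pics/ and viewed, at most 10 in all, crops included, and the job is handed in when it is done.

Besides the shell and the picture viewer there is one more tool, called after ">>>" as name([rows], argument=value, ...), one row to a line, values as JSON. carry_out: Moves the arm, as the interface text tells. Its arguments: {"type":"object","properties":{"targets":{"type":"array","items":{"type":"array","items":{"type":"number","minimum":-1,"maximum":1}}},"hand":{"type":"number"},"squeeze":{"type":"number"}},"required":["targets"]}

```bash
ls; mkdir -p pics
python3 - <<'E'
from plant import r
import cv2
s=r.get_state();print(s)
for n in("scene","top"):
    i=r.camera_info(n);print(n,i)
    cv2.imwrite(f"pics/{n}0.png",r.capture(n)[:,:,::-1])
E
```

```text
pics
{'time_s': 0.0, 'joints': array([-4.71490080e+01,  2.05912480e+01,  6.32481553e-01, -2.15585736e-02,
       -7.01372423e+01, -1.65087703e+01]), 'qd': array([-0.0856462 , -0.08521991,  0.05815305, -0.01978186, -0.04811741,
       -0.02538315]), 'joint_torque': array([-2.41793219e-03, -5.82719028e+01,  2.93055797e+01,  6.99740231e+00,
        6.90367728e-03, -1.02625756e-04]), 'tcp_pos': array([ 0.29926213, -0.60440543,  0.19681052]), 'eef_rot': array([ 1.79902190e+02, -7.85401080e-03, -1.53665114e+02]), 'contact_force': array([-0.16371202, -0.31669588,  0.31426088]), 'moment': array([ 0.0065902 , -0.02908921,  0.02791423]), 'gripper_force': 0.0, 'gripper_width': 0.08772148986074527}
scene {'K': array([[462.03510237,   0.        , 275.95945018],
       [  0.        , 462.03510237, 208.0947873 ],
       [  0.        ,   0.        ,   1.        ]]), 'eye': array([0.06066158, 0.66757872, 0.84965299]), 'attitude': array([-134.00127046,   -1.09501808, -144.71803935])}
top {'K': array([[411.31670532,   0.        , 282.3887613 ],
       [  0.        , 411.31670532, 203.33921944],
       [  0.        ,   0.        ,   1.        ]]), 'eye': array([0.41413118, 0.03948068, 1.04174755]), 'attitude': array([-173.67078835,   -0.69955363,  -88.33994857])}
```

View pics/top0.png

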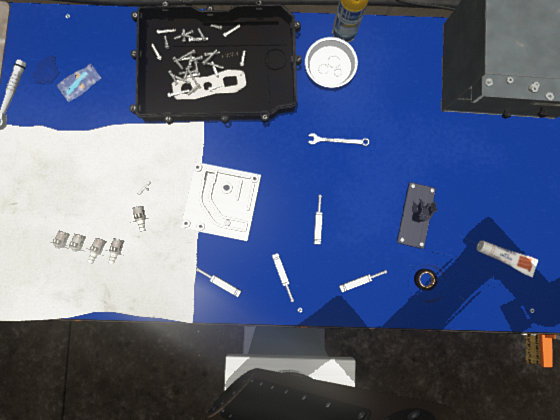

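View pics/scene0.png

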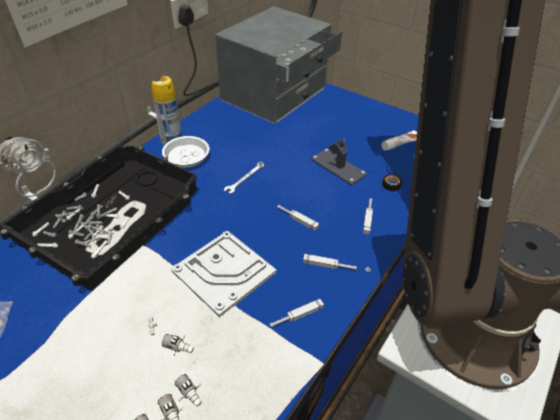

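```bash
cat > h.py <<'E'
import numpy as np, cv2
from scipy.spatial.transform import Rotation as R
def rot(rpy): return R.from_euler('xyz',rpy,degrees=True).as_matrix()
def ray(i,uv):
    K=i["K"]; d=rot(i["attitude"])@np.linalg.solve(K,[uv[0],uv[1],1.]); return np.array(i["eye"]),d/np.linalg.norm(d)
def plane(i,uv,z):
    o,d=ray(i,uv); return o+d*(z-o[2])/d[2]
def proj(i,P):
    c=(np.asarray(P,float)-i["eye"])@rot(i["attitude"]); p=c@i["K"].T; return p[...,:2]/p[...,2:]
def tri(obs):
    A=np.zeros((3,3));b=np.zeros(3)
    for i,uv in obs:
        o,d=ray(i,uv);M=np.eye(3)-np.outer(d,d);A+=M;b+=M@o
    return np.linalg.solve(A,b)
E
python3 - <<'E'
from h import *
from plant import r
im=cv2.imread("pics/top0.png"); sc=cv2.imread("pics/scene0.png")
i=r.camera_info("top")
b,g,rr=[im[:,:,k].astype(int) for k in range(3)]
# pick: non-blue bright region
m=((rr>110)).astype(np.uint8); m[:, :305]=0;m[:,335:]=0;m[:180]=0;m[260:]=0
c=max(cv2.findContours(m,0,2)[0],key=cv2.contourArea)
print(cv2.minAreaRect(c), c.reshape(-1,2).min(0),c.reshape(-1,2).max(0))
# rest base: dark-not-blue
m=((b<140)&(b-rr<40)).astype(np.uint8);m[:, :390]=0;m[:,450:]=0;m[:175]=0;m[255:]=0
c=max(cv2.findContours(m,0,2)[0],key=cv2.contourArea)
print(cv2.minAreaRect(c)); bx=cv2.boxPoints(cv2.minAreaRect(c))
for p in bx: print(p,plane(i,p,.008))
# casting
m=(b-rr<40).astype(np.uint8)&(rr>120);m=m.astype(np.uint8);m[:,:205]=m[:,:205];
for uv in [(318,243),(319,216),(320,195)]: print(uv,plane(i,uv,.012))
a=cv2.resize(im[155:250,175:270],None,fx=4.2,fy=4.2,interpolation=cv2.INTER_CUBIC)
d=cv2.resize(im[170:265,385:470],None,fx=4.2,fy=4.2,interpolation=cv2.INTER_CUBIC)
cv2.imwrite("pics/c1.png",np.hstack([a,d]))
E
```

```text
((318.2140197753906, 219.0758819580078), (6.923989772796631, 48.280799865722656), 3.5763344764709473) [314 195] [322 243]
((418.3077087402344, 215.46153259277344), (32.55527877807617, 62.364933013916016), 11.309932708740234)
[396.23077 242.84615] [ 0.43803041 -0.25841345  0.008     ]
[408.46155 181.6923 ] [ 0.59446814 -0.28999191  0.008     ]
[440.38464 188.07692] [ 0.58050468 -0.37163601  0.008     ]
[428.15387 249.23076] [ 0.42441968 -0.33871636  0.008     ]
(318, 243) [ 0.43184642 -0.06148025  0.012     ]
(319, 216) [ 0.49946156 -0.06268355  0.012     ]
(320, 195) [ 0.55275413 -0.06419375  0.012     ]
```

View pics/c1.png

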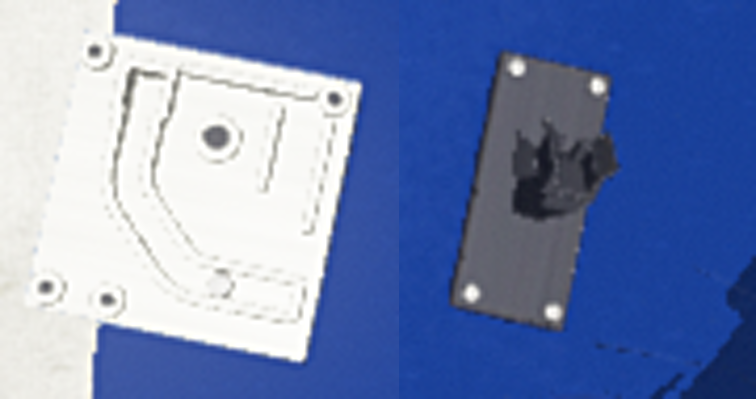

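```bash
cat >> h.py <<'E'
def Rt(rpy): return R.from_euler('xyz',rpy,degrees=True)
def plan(s,p,Rg,n,nd=3):
    """rows from measured state s to TCP position p and Rotation Rg in n rows"""
    Rc=Rt(s["eef_rot"]); w=(Rc.inv()*Rg).as_rotvec(degrees=True)/n; d=(np.array(p)-s["tcp_pos"])/n
    rows=[]
    for k in range(n):
        rows.append([round(float(x),nd)+0. for x in np.r_[Rc.inv().apply(d)/.5,w/60]]); Rc=Rc*R.from_rotvec(w,degrees=True)
    print("mm/row %.1f deg/row %.2f"%(np.linalg.norm(d)*1e3,np.linalg.norm(w)))
    for k in range(0,n,5): print(rows[k:k+5])
E
python3 - <<'E'
from h import *
from plant import r
s=r.get_state(); i=r.camera_info("wrist"); Rc=Rt(s["eef_rot"])
print(i, Rc.inv().apply(i["eye"]-s["tcp_pos"]), Rc.inv().apply(rot(i["attitude"])[:,2]), Rc.as_matrix())
# target: above between pick and rest, tool down, yaw choices
for yaw in (-180,-90): plan(s,[.42,-.18,.36],Rt([180,0,yaw]),10)
E
```

```text
{'K': array([[372.80288766,   0.        , 282.07696823],
       [  0.        , 372.80288766, 205.28330933],
       [  0.        ,   0.        ,   1.        ]]), 'eye': array([ 0.24025381, -0.63427812,  0.383563  ]), 'attitude': array([ 1.65604698e+02, -4.69410444e-02,  1.16339630e+02])} [ 0.06616932 -0.00022537 -0.18663485] [-2.48772208e-01 -6.56122140e-04  9.68561799e-01] [[-8.96163443e-01 -4.43723370e-01 -8.09572871e-04]
 [-4.43724077e-01  8.96162574e-01  1.25878125e-03]
 [ 1.66958251e-04  1.48730071e-03 -9.99998880e-01]]
mm/row 47.0 deg/row 2.63
[[-0.059, 0.065, -0.033, 0.0, 0.0, 0.044], [-0.056, 0.068, -0.033, 0.0, 0.0, 0.044], [-0.053, 0.071, -0.033, 0.0, 0.0, 0.044], [-0.05, 0.073, -0.033, 0.0, 0.0, 0.044], [-0.046, 0.075, -0.033, 0.0, 0.0, 0.044]]
[[-0.043, 0.077, -0.033, 0.0, 0.0, 0.044], [-0.039, 0.079, -0.033, 0.0, 0.0, 0.044], [-0.036, 0.081, -0.033, 0.0, 0.0, 0.044], [-0.032, 0.082, -0.033, 0.0, 0.0, 0.044], [-0.028, 0.084, -0.033, 0.0, 0.0, 0.044]]
mm/row 47.0 deg/row 6.37
[[-0.059, 0.065, -0.033, 0.0, 0.0, -0.106], [-0.066, 0.058, -0.033, 0.0, 0.0, -0.106], [-0.072, 0.051, -0.033, 0.0, 0.0, -0.106], [-0.077, 0.042, -0.033, 0.0, 0.0, -0.106], [-0.082, 0.034, -0.033, 0.0, 0.0, -0.106]]
[[-0.085, 0.024, -0.033, 0.0, 0.0, -0.106], [-0.087, 0.015, -0.033, 0.0, 0.0, -0.106], [-0.088, 0.005, -0.033, 0.0, 0.0, -0.106], [-0.088, -0.005, -0.033, 0.0, 0.0, -0.106], [-0.087, -0.015, -0.033, 0.0, 0.0, -0.106]]
```

>>> carry_out([
  [-0.059,0.065,-0.033,0,0,0.044],
  [-0.056,0.068,-0.033,0,0,0.044],
  [-0.053,0.071,-0.033,0,0,0.044],
  [-0.05,0.073,-0.033,0,0,0.044],
  [-0.046,0.075,-0.033,0,0,0.044],
])

```text
time_s: 0.72
tcp_pos: [0.3596, -0.3912, 0.2805]
eef_rot: [180.0, -0.0, -167.0]
contact_force: [0.4, -2.1, -0.1]
gripper_width: 0.0878
gripper_force: 0.0
```

>>> carry_out([
  [-0.043,0.077,-0.033,0,0,0.044],
  [-0.039,0.079,-0.033,0,0,0.044],
  [-0.036,0.081,-0.033,0,0,0.044],
  [-0.032,0.082,-0.033,0,0,0.044],
  [-0.028,0.084,-0.033,0,0,0.044],
])

```text
time_s: 1.35
tcp_pos: [0.4202, -0.1791, 0.3632]
eef_rot: [180.0, -0.0, 179.9]
contact_force: [1.4, -0.0, -0.2]
gripper_width: 0.0877
gripper_force: 0.0
```

>>> carry_out([
  [0,0,0,0,0,0],
  [0,0,0,0,0,0],
])

```text
time_s: 1.6
tcp_pos: [0.4201, -0.1803, 0.3624]
eef_rot: [180.0, -0.0, -180.0]
contact_force: [-0.9, -0.4, -0.9]
gripper_width: 0.0881
gripper_force: 0.0
```

Run:
```python
from h import *
from plant import r
import pickle
s=r.get_state(); i=r.camera_info("wrist"); im=r.capture("wrist")[:,:,::-1].copy()
print(s["time_s"],s["tcp_pos"],s["eef_rot"],s["joints"])
pickle.dump((s,i,im),open("w1.pkl","wb")); cv2.imwrite("pics/w1.png",im)
```

```text
1.6 [ 0.42010519 -0.18031502  0.36235094] [ 1.79988607e+02 -3.56809485e-02 -1.79979280e+02] [ 1.56376353e+00 -4.51821087e+00 -8.14143726e+00 -1.23742503e-02
 -8.64121349e+01 -9.15422693e+01]
```

View pics/w1.png

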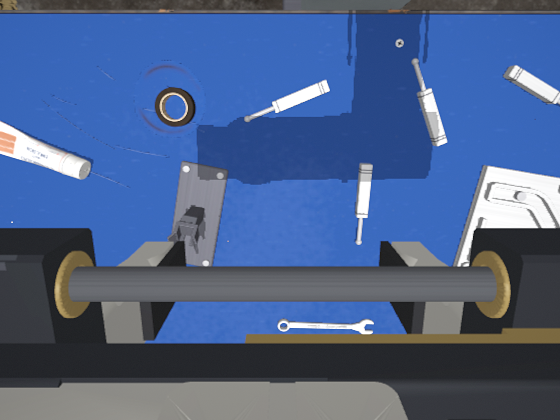

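Run:
```python
from h import *
im=cv2.imread("pics/w1.png");sc=cv2.imread("pics/scene0.png")
a=cv2.resize(im[155:275,160:240],None,fx=5,fy=5,interpolation=cv2.INTER_CUBIC)
d=cv2.resize(sc[125:195,305:370],None,fx=6,fy=6,interpolation=cv2.INTER_CUBIC)
d=cv2.copyMakeBorder(d,0,600-d.shape[0],0,0,cv2.BORDER_CONSTANT)
o=np.hstack([a,d]).astype(float); o=np.clip(255*(o/255)**.6,0,255); cv2.imwrite("pics/c2.png",o)
```

```text
[ WARN:0@1.008] global loadsave.cpp:1063 imwrite_ Unsupported depth image for selected encoder is fallbacked to CV_8U.
```

View pics/c2.png

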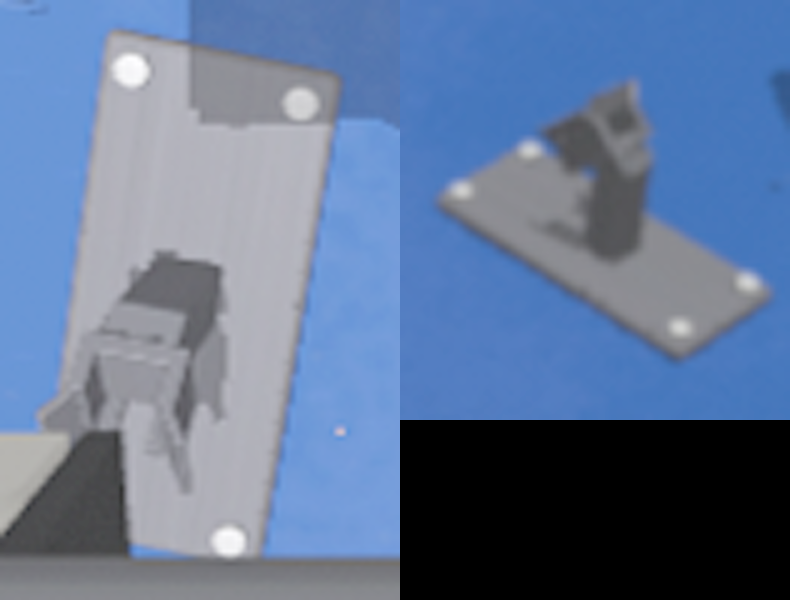

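Run:
```python
from h import *
from plant import r
import pickle
s,w,_=pickle.load(open("w1.pkl","rb")); t=r.camera_info("top"); c=r.camera_info("scene")
print(plane(t,(422.9,210.5),.07),plane(w,(188,229),.07),plane(c,(305+615/6-400/6,125+130/6),.07))
print("postfoot scene",plane(c,(305+(612-400)/6,125+250/6),.008))
# rest hypotheses
ctr=np.array([.509,-.315]); 
for yaw in (-11.8,168.2):
    Rz=rot([0,0,yaw])
    P=np.array([[-66.8,0,28.2],[21.6,0,116.6],[-35,0,60],[-14,0,81]])/1e3@Rz.T+[*ctr,0]
    print(yaw,P.round(3).tolist()); 
    # trough end lips: axis +14mm normal, +-11 lateral
    for x,n in((0,14),(30,14),(0,-9),(30,-9)):
        q=np.array([[-66.8+.7071*(45+x)-.7071*n,y,28.2+.7071*(45+x)+.7071*n] for y in(-11,11)])/1e3@Rz.T+[*ctr,0]
        print(x,n,"w1crop",((proj(w,q)-[160,155])*5).round(0).tolist(),"scene",((proj(c,q)-[305,125])*6+[400,0]).round(0).tolist())
# wrist: base corners
for p in [(113,30),(340,77),(262,556)]: print(plane(w,(160+p[0]/5,155+p[1]/5),.008))
for p in [(440,197),(680,360),(772,290)]: print(plane(c,(305+(p[0]-400)/6,125+p[1]/6),.008))
```

```text
[ 0.51521479 -0.30440645  0.07      ] [ 0.51009422 -0.30746766  0.07      ] [ 0.51163414 -0.31350145  0.07      ]
postfoot scene [ 0.50055719 -0.30562525  0.008     ]
-11.8 [[0.444, -0.301, 0.028], [0.53, -0.319, 0.117], [0.475, -0.308, 0.06], [0.495, -0.312, 0.081]]
0 14 w1crop [[94.0, 199.0], [177.0, 216.0]] scene [[710.0, 165.0], [679.0, 184.0]]
30 14 w1crop [[61.0, 297.0], [146.0, 314.0]] scene [[681.0, 107.0], [650.0, 126.0]]
0 -9 w1crop [[102.0, 242.0], [182.0, 258.0]] scene [[678.0, 177.0], [648.0, 196.0]]
30 -9 w1crop [[70.0, 338.0], [152.0, 354.0]] scene [[650.0, 120.0], [619.0, 138.0]]
168.2 [[0.574, -0.329, 0.028], [0.488, -0.311, 0.117], [0.543, -0.322, 0.06], [0.523, -0.318, 0.081]]
0 14 w1crop [[129.0, 526.0], [49.0, 510.0]] scene [[535.0, 98.0], [566.0, 80.0]]
30 14 w1crop [[120.0, 483.0], [36.0, 467.0]] scene [[573.0, 81.0], [604.0, 62.0]]
0 -9 w1crop [[151.0, 451.0], [74.0, 435.0]] scene [[557.0, 140.0], [588.0, 122.0]]
30 -9 w1crop [[144.0, 405.0], [62.0, 389.0]] scene [[595.0, 124.0], [626.0, 106.0]]
[ 0.42650203 -0.32530185  0.008     ]
[ 0.44025422 -0.25976699  0.008     ]
[ 0.591329   -0.28956142  0.008     ]
[ 0.58966101 -0.29109737  0.008     ]
[ 0.43499794 -0.25365154  0.008     ]
[ 0.42401008 -0.32484518  0.008     ]
```

>>> carry_out([
  [-0.072,-0.052,0.056,0,0,0],
  [-0.072,-0.052,0.056,0,0,0],
  [-0.072,-0.052,0.056,0,0,0],
  [-0.072,-0.052,0.056,0,0,0],
  [-0.072,-0.052,0.056,0,0,0],
])

```text
time_s: 2.28
tcp_pos: [0.6002, -0.3132, 0.2206]
eef_rot: [180.0, -0.1, 179.8]
contact_force: [0.6, 1.4, 1.6]
gripper_width: 0.0875
gripper_force: 0.0
```

>>> carry_out([
  [0,0,0,0,0,0],
  [0,0,0,0,0,0],
])

```text
time_s: 2.52
tcp_pos: [0.5993, -0.3119, 0.2219]
eef_rot: [180.0, -0.1, 179.8]
contact_force: [-0.2, 0.1, -0.2]
gripper_width: 0.0875
gripper_force: 0.0
```

Run:
```python
from h import *
from plant import r
import pickle
s=r.get_state(); i=r.camera_info("wrist"); im=r.capture("wrist")[:,:,::-1].copy()
print(s["time_s"],s["tcp_pos"],s["eef_rot"],s["joints"])
pickle.dump((s,i,im),open("w2.pkl","wb")); cv2.imwrite("pics/w2f.png",im)
q=proj(i,[.51,-.31,.05]);print(q)
u,v=q.astype(int); x0=max(u-80,0);y0=max(v-90,0); print(x0,y0)
o=cv2.resize(im[y0:y0+150,x0:x0+160],None,fx=4,fy=4,interpolation=cv2.INTER_CUBIC)
cv2.imwrite("pics/w2.png",np.clip(255*(o/255.)**.6,0,255).astype(np.uint8))
```

```text
2.525 [ 0.59928109 -0.31188425  0.22185668] [ 1.79991306e+02 -1.08107740e-01  1.79846335e+02] [-1.09931108e+01  1.99438302e+01  2.92838590e+00  1.23241310e-02
 -7.30923699e+01 -7.91641578e+01]
[284.09395931  83.67017091]
204 0
```

View pics/w2.png

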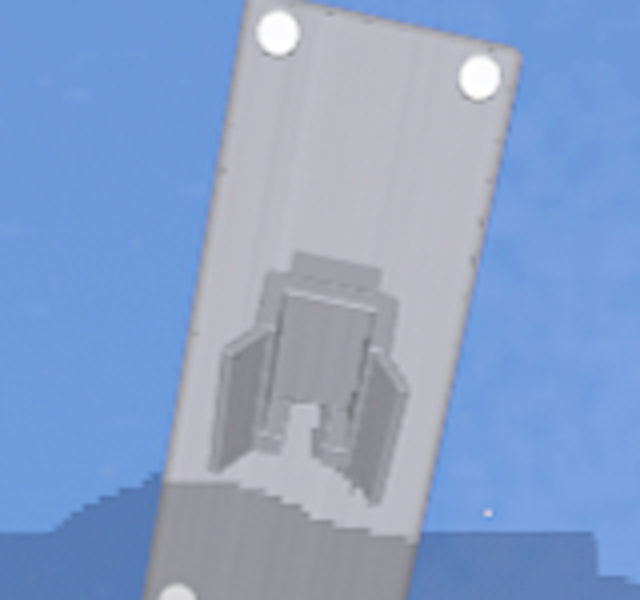

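Run:
```python
from h import *
from plant import r
import pickle
s,w,_=pickle.load(open("w2.pkl","rb")); t=r.camera_info("top")
f=lambda p,z:plane(w,(204+p[0]/4-.375,p[1]/4-.375),z)
L=[f((247,10),.008),f((147,590),.008)];Rr=[f((520,57),.008),f((409,595),.008)]
for e in(L,Rr):
    d=e[1]-e[0]; print(e,np.degrees(np.arctan2(d[1],d[0])))
print("top edge corner L",f((250,0),.008))
u=f((332,300),.0756); l=f((312,402),.0543); sl=f((303,404),.0543); print(u,l,sl,u-l,np.degrees(np.arctan2(*(u-l)[1::-1])),np.degrees(np.arctan2(*(u-sl)[1::-1])))
yaw=168.5
Rz=rot([0,0,yaw])
for q,m in((u,[-8.1,0,75.6]),(l,[-29.3,0,54.3]),(sl,[-29.3,0,54.3])):
    print("origin",q-Rz@np.array(m)/1e3)
```

```text
[array([ 0.43155162, -0.32793498,  0.008     ]), array([ 0.57160769, -0.35651738,  0.008     ])] -11.53443453758188
[array([ 0.44217435, -0.26115783,  0.008     ]), array([ 0.57310878, -0.28663743,  0.008     ])] -11.012025097966575
top edge corner L [ 0.42935151 -0.32717571  0.008     ]
[ 0.5043923  -0.30796859  0.0756    ] [ 0.52462065 -0.31229716  0.0543    ] [ 0.52505587 -0.31435784  0.0543    ] [-0.02022835  0.00432857  0.0213    ] 167.92169619464426 162.81819217288742
origin [ 0.49645491 -0.30635371  0.        ]
origin [ 4.95908855e-01 -3.06455680e-01  2.08166817e-17]
origin [ 4.96344079e-01 -3.08516364e-01  2.08166817e-17]
```

Run:
```python
from h import *
from plant import r
import pickle
s,w,im=pickle.load(open("w1.pkl","rb")); t=r.camera_info("top")
def pick(i,im,x0,x1,y0,y1,up):
    m=(im[:,:,2]>95).astype(np.uint8); k=np.zeros_like(m);k[y0:y1,x0:x1]=m[y0:y1,x0:x1]
    c=max(cv2.findContours(k,0,2)[0],key=cv2.contourArea).reshape(-1,2); print(c.min(0),c.max(0),k.sum())
    k2=np.zeros_like(k);cv2.drawContours(k2,[c],-1,1,-1)
    v=np.unique(np.nonzero(k2)[0]); 
    mid=[(np.nonzero(k2[a])[0].mean(),a,np.nonzero(k2[a])[0].size) for a in v]
    h=[a for a in mid if a[2]>=6 ]; hh=np.array(mid)
    pts=np.array([plane(i,(a,b),.008) for a,b,_ in mid])
    p=np.polyfit(pts[:,0],pts[:,1],1); print("yaw",np.degrees(np.arctan(p[0])),"y at .45,.5",np.polyval(p,[.45,.5]))
    for a,b,n in mid: print(b,round(a,1),n,end="; ")
    print("\nends z=0,8,16:",[ (plane(i,(mid[0][0],v[0]-.5),z)[:2].round(4),plane(i,(mid[-1][0],v[-1]+.5),z)[:2].round(4)) for z in(0,.008,.016)])
pick(w,im,345,380,155,255,0)
pick(t,cv2.imread("pics/top0.png"),305,335,180,260,1)
```

```text
[355 163] [372 244] 848
yaw -2.2641042875619886 y at .45,.5 [-0.05939458 -0.06137141]
163 363.0 7; 164 365.5 12; 165 365.5 14; 166 365.5 14; 167 365.5 14; 168 366.0 13; 169 366.5 12; 170 365.0 13; 171 365.5 12; 172 365.5 12; 173 365.0 13; 174 365.0 13; 175 365.0 13; 176 364.5 14; 177 364.5 14; 178 364.5 14; 179 364.5 14; 180 364.0 13; 181 364.0 13; 182 364.0 13; 183 364.0 13; 184 364.0 13; 185 364.0 13; 186 364.0 13; 187 364.0 13; 188 364.0 13; 189 363.5 14; 190 363.5 14; 191 363.0 13; 192 363.0 13; 193 363.0 13; 194 363.0 13; 195 363.0 13; 196 363.0 13; 197 363.0 13; 198 362.5 14; 199 362.5 14; 200 362.5 14; 201 362.0 13; 202 362.0 13; 203 362.0 13; 204 362.0 13; 205 362.0 13; 206 362.0 13; 207 362.0 13; 208 362.0 13; 209 361.5 14; 210 361.5 14; 211 361.5 12; 212 361.5 12; 213 361.5 12; 214 361.0 13; 215 361.5 12; 216 361.5 12; 217 361.5 12; 218 360.5 4; 219 360.0 5; 220 360.0 5; 221 360.0 5; 222 360.0 5; 223 360.0 5; 224 360.0 5; 225 360.0 5; 226 360.0 5; 227 360.0 5; 228 359.5 4; 229 359.5 4; 230 359.0 5; 231 359.0 5; 232 359.0 5; 233 359.0 5; 234 359.0 5; 235 359.0 5; 236 359.0 5
[... 509 characters left out ...]
319.0 3; 206 319.0 3; 207 319.0 3; 208 319.0 3; 209 319.0 3; 210 318.5 2; 211 318.0 3; 212 318.5 6; 213 319.0 7; 214 318.5 6; 215 318.0 7; 216 318.0 7; 217 318.0 7; 218 318.0 7; 219 318.0 7; 220 318.0 7; 221 318.0 7; 222 318.0 7; 223 318.0 7; 224 318.0 7; 225 318.0 7; 226 318.0 7; 227 318.0 7; 228 318.0 7; 229 318.0 7; 230 317.5 8; 231 317.5 8; 232 317.5 8; 233 317.0 7; 234 317.0 7; 235 317.0 7; 236 317.0 7; 237 317.0 7; 238 317.0 7; 239 317.0 7; 240 317.0 7; 241 317.0 7; 242 317.0 7; 243 317.0 7; 244 318.0 1; 
ends z=0,8,16: [(array([ 0.5557, -0.0654]), array([ 0.4283, -0.0627])), (array([ 0.5546, -0.0646]), array([ 0.4282, -0.0619])), (array([ 0.5535, -0.0638]), array([ 0.4281, -0.0612]))]
```

```bash
cat >> h.py <<'E'
R0=Rt([180,0,180])
def tool(yaw,th): return Rt([0,0,yaw])*Rt([0,th,0])*R0
E
python3 - <<'E'
from h import *
from plant import r
s=r.get_state()
G=tool(-2.2,-35); p=np.array([.4555,-.0597,.0165]); z=G.apply([0,0,1]); pre=p-.09*z
print(pre); plan(s,pre,G,10)
print(G.inv().apply(p-pre)/.5)
E
```

```text
[ 0.40391617 -0.05771835  0.09022368]
mm/row 34.7 deg/row 3.51
[[0.039, 0.051, 0.027, 0.001, -0.058, 0.003], [0.041, 0.051, 0.024, 0.001, -0.058, 0.003], [0.043, 0.05, 0.021, 0.001, -0.058, 0.003], [0.044, 0.05, 0.019, 0.001, -0.058, 0.003], [0.045, 0.05, 0.016, 0.001, -0.058, 0.003]]
[[0.046, 0.05, 0.013, 0.001, -0.058, 0.003], [0.047, 0.05, 0.01, 0.001, -0.058, 0.003], [0.048, 0.05, 0.007, 0.001, -0.058, 0.003], [0.048, 0.05, 0.004, 0.001, -0.058, 0.003], [0.049, 0.049, 0.001, 0.001, -0.058, 0.003]]
[-1.12997940e-17 -5.37457567e-18  1.80000000e-01]
```

>>> carry_out([
  [0.039,0.051,0.027,0.001,-0.058,0.003],
  [0.041,0.051,0.024,0.001,-0.058,0.003],
  [0.043,0.05,0.021,0.001,-0.058,0.003],
  [0.044,0.05,0.019,0.001,-0.058,0.003],
  [0.045,0.05,0.016,0.001,-0.058,0.003],
], hand=0.6)

```text
time_s: 3.2
tcp_pos: [0.5015, -0.1833, 0.1581]
eef_rot: [-179.9, 17.8, 179.1]
contact_force: [0.3, 0.6, 0.8]
gripper_width: 0.0531
gripper_force: 0.0
```

>>> carry_out([
  [0.046,0.05,0.013,0.001,-0.058,0.003],
  [0.047,0.05,0.01,0.001,-0.058,0.003],
  [0.048,0.05,0.007,0.001,-0.058,0.003],
  [0.048,0.05,0.004,0.001,-0.058,0.003],
  [0.049,0.049,0.001,0.001,-0.058,0.003],
])

```text
time_s: 3.82
tcp_pos: [0.4321, -0.1067, 0.1399]
eef_rot: [174.0, 30.8, 178.0]
contact_force: [-0.6, -0.8, 0.3]
gripper_width: 0.0527
gripper_force: 0.0
```

>>> carry_out([
  [0,0,0,0,0,0],
  [0,0,0,0,0,0],
])

```text
time_s: 4.08
tcp_pos: [0.4324, -0.1076, 0.1388]
eef_rot: [174.1, 30.6, 178.0]
contact_force: [0.4, -0.1, 0.8]
gripper_width: 0.0526
gripper_force: 0.0
```

Run:
```python
from h import *
from plant import r
s=r.get_state();print(s["time_s"],s["tcp_pos"],s["eef_rot"],s["joints"].round(1))
i=r.camera_info("wrist"); im=r.capture("wrist")[:,:,::-1]; cv2.imwrite("pics/w3.png",im)
G=tool(-2.2,-35); p=np.array([.4555,-.0597,.0165]); plan(s,p,G,4)
for x in(.4295,.5095,.5545): print(proj(i,[x,-.0597-.04*(x-.45),.016]))
# measure handle centre columns
m=im[:,:,2]>95
for v in range(0,420,40): 
    u=np.nonzero(m[v,200:360])[0]; print(v,u.size and (200+u.min(),200+u.max()))
```

```text
4.075 [ 0.43238069 -0.10761463  0.13881484] [174.13413702  30.63097912 177.99409855] [  13.5  -17.4  -58.2    6.8  -18.3 -109.7]
mm/row 33.3 deg/row 1.85
[[0.022, 0.018, 0.06, 0.025, -0.018, 0.0], [0.023, 0.02, 0.059, 0.025, -0.018, 0.0], [0.024, 0.021, 0.058, 0.025, -0.018, 0.0], [0.025, 0.023, 0.057, 0.025, -0.018, 0.0]]
[331.78539644 109.2173351 ]
[318.57826536 186.96088412]
[312.90528017 220.35481342]
0 0
40 0
80 0
120 (np.int64(316), np.int64(340))
160 (np.int64(311), np.int64(332))
200 (np.int64(312), np.int64(318))
240 0
280 0
320 (np.int64(202), np.int64(203))
360 0
400 (np.int64(200), np.int64(359))
```

View pics/w3.png

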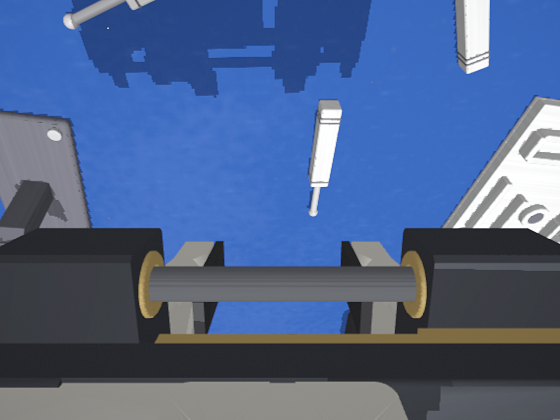

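Run:
```python
from h import *
from plant import r
s=r.get_state()
G=tool(-2.2,-10); p=np.array([.4555,-.0597,.0125]); z=G.apply([0,0,1]); pre=p-.06*z
print(pre); plan(s,pre,G,5)
print(G.inv().apply(p-pre)/.5)
```

```text
[ 0.44508879 -0.05930004  0.07158847]
mm/row 16.7 deg/row 4.28
[[0.01, 0.017, 0.027, 0.02, 0.068, 0.004], [0.008, 0.017, 0.027, 0.02, 0.068, 0.004], [0.006, 0.018, 0.028, 0.02, 0.068, 0.004], [0.004, 0.018, 0.028, 0.02, 0.068, 0.004], [0.002, 0.019, 0.027, 0.02, 0.068, 0.004]]
[-8.22197062e-19  4.00687744e-18  1.20000000e-01]
```

>>> carry_out([
  [0.01,0.017,0.027,0.02,0.068,0.004],
  [0.008,0.017,0.027,0.02,0.068,0.004],
  [0.006,0.018,0.028,0.02,0.068,0.004],
  [0.004,0.018,0.028,0.02,0.068,0.004],
  [0.002,0.019,0.027,0.02,0.068,0.004],
])

```text
time_s: 4.75
tcp_pos: [0.445, -0.0593, 0.07]
eef_rot: [-179.8, 9.9, 177.8]
contact_force: [0.3, -0.5, -0.1]
gripper_width: 0.0528
gripper_force: 0.0
```

>>> carry_out([
  [0,0,0,0,0,0],
  [0,0,0,0,0,0],
])

```text
time_s: 5.0
tcp_pos: [0.4443, -0.0598, 0.0701]
eef_rot: [-179.8, 10.0, 177.8]
contact_force: [-0.5, 0.0, -0.1]
gripper_width: 0.0525
gripper_force: 0.0
```

Run:
```python
from h import *
from plant import r
s=r.get_state();print(s["time_s"],s["tcp_pos"],s["eef_rot"],s["joints"].round(1))
G=tool(-2.2,-10); p=np.array([.4555,-.0597,.0125]); plan(s,p,G,4)
```

```text
5.0 [ 0.4442995  -0.05978628  0.0701357 ] [-179.82443551   10.00921056  177.80964537] [  21.7   -0.   -48.5    7.8  -32.7 -120.1]
mm/row 14.7 deg/row 0.04
[[-0.001, 0.0, 0.029, -0.001, 0.0, 0.0], [-0.001, 0.0, 0.029, -0.001, 0.0, 0.0], [-0.001, 0.0, 0.029, -0.001, 0.0, 0.0], [-0.001, 0.0, 0.029, -0.001, 0.0, 0.0]]
```

>>> carry_out([
  [-0.001,0,0.029,0,0,0],
  [-0.001,0,0.029,0,0,0],
  [-0.001,0,0.029,0,0,0],
  [-0.001,0,0.029,0,0,0],
  [0,0,0,0,0,0],
])

```text
time_s: 5.62
tcp_pos: [0.4556, -0.0608, 0.0134]
eef_rot: [-179.8, 10.0, 177.8]
contact_force: [-0.2, 0.4, 0.2]
gripper_width: 0.0529
gripper_force: 0.0
```

>>> carry_out([
  [0,0,0,0,0,0],
  [0,0,0,0,0,0],
  [0,0,0,0,0,0],
  [0,0,0,0,0,0],
  [0,0,0,0,0,0],
], hand=0, squeeze=50)

```text
time_s: 6.25
tcp_pos: [0.4568, -0.0601, 0.014]
eef_rot: [-179.9, 10.1, 177.8]
contact_force: [0.2, -0.0, -0.6]
gripper_width: 0.008
gripper_force: 0.0
```

Run:
```python
from h import *
from plant import r
s=r.get_state();print(s["time_s"],s["tcp_pos"],s["eef_rot"],s["gripper_width"],s["gripper_force"])
# rest home TCP
O=np.array([.4963,-.307,0]);Rz=rot([0,0,168.6])
bt=O+Rz@[.0216,0,.1166]; a=O+Rz@[-.0668,0,.0282]-bt; a/=np.linalg.norm(a)
n=np.cross(a,np.cross([0,0,1],a)); n/=np.linalg.norm(n); print(a,n)
hx=.4295+.080  # front end world x along axis ~
xt=(hx-s["tcp_pos"][0]) ; nz=s["tcp_pos"][2]-.008; print("handle x of TCP",xt,"n",nz)
home=bt+a*(.080-xt)+n*nz; G=tool(-11.4,35)
print("home",home)
pre=home+.045*n-.006*a; print("pre",pre)
# lift then move
s2=dict(s);plan(s2,s["tcp_pos"]+[0.03,-.04,.15],tool(-4,-10),5)
s2["tcp_pos"]=s["tcp_pos"]+[0.03,-.04,.15]; s2["eef_rot"]=tool(-4,-10).as_euler('xyz',degrees=True)
plan(s2,pre,G,10)
```

```text
6.25 [ 0.45675256 -0.06009964  0.01396129] [-179.87560923   10.07112942  177.79531339] 0.00798853394462918 0.0
[ 0.69315639 -0.13976485 -0.70710678] [ 0.69315639 -0.13976485  0.70710678]
handle x of TCP 0.052747443989847764 n 0.005961294387233695
home [ 0.49814854 -0.30737273  0.1015448 ]
pre [ 0.52518163 -0.31282356  0.13760725]
mm/row 31.6 deg/row 0.36
[[-0.023, -0.016, -0.057, 0.001, 0.0, 0.006], [-0.023, -0.016, -0.057, 0.001, 0.0, 0.006], [-0.023, -0.015, -0.057, 0.001, 0.0, 0.006], [-0.023, -0.015, -0.057, 0.001, 0.0, 0.006], [-0.023, -0.015, -0.057, 0.001, 0.0, 0.006]]
mm/row 21.8 deg/row 4.56
[[-0.01, -0.042, 0.007, -0.003, 0.075, 0.012], [-0.011, -0.042, 0.006, -0.003, 0.075, 0.012], [-0.012, -0.042, 0.005, -0.003, 0.075, 0.012], [-0.012, -0.042, 0.004, -0.003, 0.075, 0.012], [-0.013, -0.041, 0.003, -0.003, 0.075, 0.012]]
[[-0.014, -0.041, 0.002, -0.003, 0.075, 0.012], [-0.015, -0.041, 0.001, -0.003, 0.075, 0.012], [-0.015, -0.041, -0.001, -0.003, 0.075, 0.012], [-0.016, -0.041, -0.002, -0.003, 0.075, 0.012], [-0.016, -0.04, -0.003, -0.003, 0.075, 0.012]]
```

Run:
```python
from h import *
from plant import r
s=r.get_state();print(s["gripper_width"])
a=r.capture("wrist")[:,:,::-1][60:360,130:430]; b=r.capture("scene")[:,:,::-1][170:320,260:410]
cv2.imwrite("pics/v4.png",np.hstack([a,cv2.resize(b,(300,300),interpolation=cv2.INTER_CUBIC)]))
```

```text
0.00798853394462918
```

View pics/v4.png

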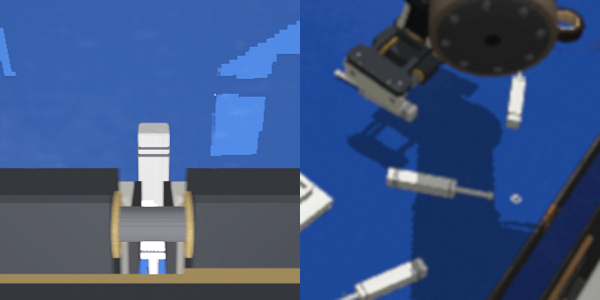

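>>> carry_out([
  [0,0,0,0,0,0],
  [0,0,0,0,0,0],
  [0,0,0,0,0,0],
])

```text
time_s: 6.72
tcp_pos: [0.4567, -0.0601, 0.0139]
eef_rot: [-179.9, 10.1, 177.8]
contact_force: [-0.7, -0.0, -0.1]
gripper_width: 0.0005
gripper_force: 0.0
```

Run:
```python
from h import *
from plant import r
s=r.get_state();print(s["gripper_width"],s["gripper_force"])
im=r.capture("scene")[:,:,::-1];i=r.camera_info("scene"); u,v=proj(i,s["tcp_pos"]).astype(int)
a=cv2.resize(im[v-50:v+50,u-60:u+60],(480,400),interpolation=cv2.INTER_CUBIC)
cv2.imwrite("pics/v5.png",a)
w=r.capture("wrist")[:,:,::-1]; cv2.imwrite("pics/v6.png",w); print(u,v)
```

```text
0.0005314083886039726 0.0
307 220
```

View pics/v5.png

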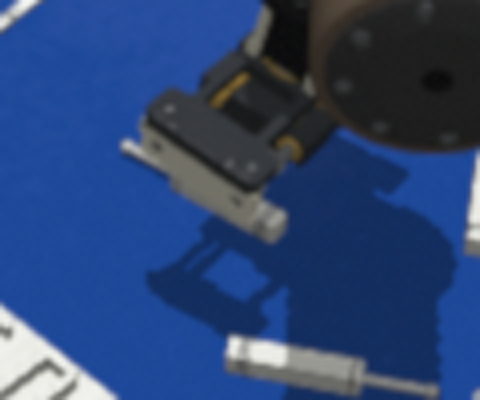

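>>> carry_out([
  [0,0,0,0,0,0],
  [0,0,0,0,0,0],
  [0,0,0,0,0,0],
  [0,0,0,0,0,0],
], hand=0.5)

```text
time_s: 7.32
tcp_pos: [0.4568, -0.0601, 0.0139]
eef_rot: [-179.9, 10.1, 177.8]
contact_force: [-0.1, -0.5, 0.5]
gripper_width: 0.0352
gripper_force: 0.0
```

>>> carry_out([
  [0,0,0.004,0,0,0],
  [0,0,0.004,0,0,0],
  [0,0,0.004,0,0,0],
])

```text
time_s: 7.7
tcp_pos: [0.4578, -0.0602, 0.0078]
eef_rot: [-179.9, 10.1, 177.8]
contact_force: [0.5, 0.5, 0.7]
gripper_width: 0.0434
gripper_force: 0.0
```

Run:
```python
from h import *
from plant import r
s=r.get_state(); i=r.camera_info("wrist"); w=r.capture("wrist")[:,:,::-1]; sc=r.capture("scene")[:,:,::-1];c=r.camera_info("scene")
print(s["tcp_pos"],s["gripper_width"],proj(i,s["tcp_pos"]),proj(c,s["tcp_pos"]))
u,v=proj(c,s["tcp_pos"]).astype(int)
a=cv2.resize(sc[v-40:v+30,u-35:u+35],(420,420),interpolation=cv2.INTER_CUBIC)
b=cv2.resize(w[160:300,216:346],(390,420),interpolation=cv2.INTER_CUBIC)
cv2.imwrite("pics/v7.png",np.hstack([a,b])[:, :800])
```

```text
[ 0.45777872 -0.06016853  0.00777518] 0.04344732486061373 [282.20855565 238.63096823] [307.35440215 221.72674187]
```

View pics/v7.png

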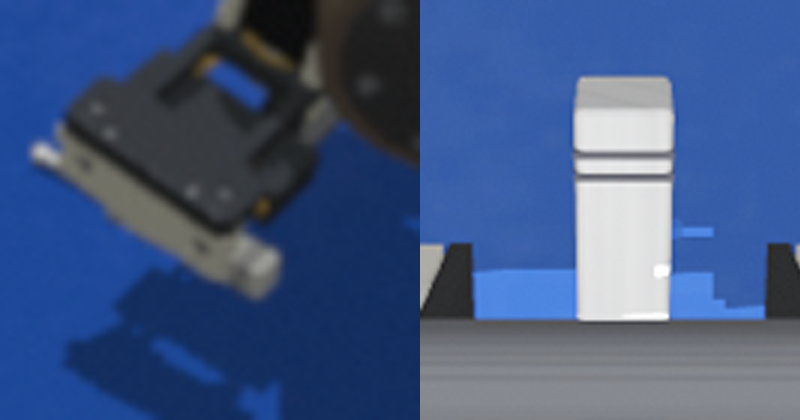

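>>> carry_out([
  [0,0,0.006,0,0,0],
  [0,0,0.006,0,0,0],
  [0,0,0.006,0,0,0],
])

```text
time_s: 8.18
tcp_pos: [0.4594, -0.0602, -0.0011]
eef_rot: [-179.9, 10.1, 177.8]
contact_force: [-0.4, -0.3, -0.3]
gripper_width: 0.0436
gripper_force: 0.0
```

>>> carry_out([
  [0,0,0.005,0,0,0],
  [0,0,0.005,0,0,0],
  [0,0,0,0,0,0],
])

```text
time_s: 8.55
tcp_pos: [0.4601, -0.0604, -0.006]
eef_rot: [-179.9, 10.0, 177.8]
contact_force: [-0.7, -0.0, 0.4]
gripper_width: 0.044
gripper_force: 0.0
```

>>> carry_out([
  [0,0,0.005,0,0,0],
  [0,0,0.005,0,0,0],
  [0,0,0.005,0,0,0],
  [0,0,0.005,0,0,0],
  [0,0,0,0,0,0],
])

```text
time_s: 9.18
tcp_pos: [0.4618, -0.0605, -0.0159]
eef_rot: [-179.9, 10.0, 177.8]
contact_force: [-0.1, 0.2, 0.3]
gripper_width: 0.0437
gripper_force: 0.0
```

>>> carry_out([
  [0,0,0.004,0,0,0],
  [0,0,0.004,0,0,0],
  [0,0,0,0,0,0],
])

```text
time_s: 9.55
tcp_pos: [0.4625, -0.0605, -0.0198]
eef_rot: [-179.9, 10.0, 177.8]
contact_force: [0.1, -0.3, -0.3]
gripper_width: 0.0437
gripper_force: 0.0
```

>>> carry_out([
  [0,0,0.004,0,0,0],
  [0,0,0.003,0,0,0],
  [0,0,0,0,0,0],
])

```text
time_s: 9.93
tcp_pos: [0.4632, -0.0605, -0.0232]
eef_rot: [-179.9, 10.0, 177.8]
contact_force: [-0.1, 0.6, 0.6]
gripper_width: 0.0439
gripper_force: 0.0
```

>>> carry_out([
  [0,0,0.003,0,0,0],
  [0,0,0,0,0,0],
])

```text
time_s: 10.18
tcp_pos: [0.4635, -0.0605, -0.0246]
eef_rot: [-179.9, 10.1, 177.8]
contact_force: [-0.3, -0.7, 0.1]
gripper_width: 0.0438
gripper_force: 0.0
```

>>> carry_out([
  [0,0,0.003,0,0,0],
  [0,0,0,0,0,0],
])

```text
time_s: 10.42
tcp_pos: [0.4637, -0.0605, -0.0261]
eef_rot: [-179.9, 10.1, 177.8]
contact_force: [-0.3, -0.2, -0.2]
gripper_width: 0.0439
gripper_force: 0.0
```

>>> carry_out([
  [0,0,0.002,0,0,0],
  [0,0,0,0,0,0],
  [0,0,0,0,0,0],
  [0,0,0,0,0,0],
  [0,0,0,0,0,0],
], hand=0, squeeze=50)

```text
time_s: 11.05
tcp_pos: [0.4643, -0.0604, -0.0268]
eef_rot: [-179.9, 10.1, 177.8]
contact_force: [-0.2, 0.0, 4.5]
gripper_width: 0.0155
gripper_force: 50.8
```

>>> carry_out([
  [0,0,0,0,0,0],
  [0,0,0,0,0,0],
])

```text
time_s: 11.3
tcp_pos: [0.4644, -0.0603, -0.0267]
eef_rot: [-179.9, 10.1, 177.8]
contact_force: [0.1, 1.1, 5.0]
gripper_width: 0.0154
gripper_force: 50.8
```

```bash
cat >> h.py <<'E'
def T(Rm,p):
    M=np.eye(4);M[:3,:3]=Rm.as_matrix() if hasattr(Rm,'as_matrix') else Rm;M[:3,3]=p;return M
O=np.array([.4963,-.307,0]);YR=168.6
def pick_home():
    Rm=(Rt([0,0,YR])*Rt([0,-45,0])).as_matrix()   # pick x up-slope
    tip=O+rot([0,0,YR])@[-.0668,0,.0282]
    return T(Rm,tip-Rm@[-.045,0,.008])
def st(s): return T(Rt(s["eef_rot"]),s["tcp_pos"])
def sd(M): return {"tcp_pos":M[:3,3],"eef_rot":R.from_matrix(M[:3,:3]).as_euler('xyz',degrees=True)}
def planM(A,B,n): plan(sd(A),B[:3,3],R.from_matrix(B[:3,:3]),n)
def off(M,v): M=M.copy();M[:3,3]+=v;return M
E
python3 - <<'E'
from h import *
from plant import r
s=r.get_state(); W=st(s)
P=T(rot([0,0,177.8]),[.5095,-.0622,0]); G=np.linalg.inv(W)@P; np.save("G1.npy",G)
H=pick_home(); x=H[:3,0];n=H[:3,2]; home=H@np.linalg.inv(G)
print("home",home[:3,3],sd(home)["eef_rot"], "butt",(H@[.08,0,.008,1])[:3])
pre=off(home,.045*n+.005*x); way=off(pre,[0,.12,.03]); up=off(W,[.0,-.0,.14])
planM(W,up,4);planM(up,way,8);planM(way,pre,4)
E
```

```text
home [ 0.47522016 -0.30260053  0.06739491] [-179.88791168  -34.89627129  168.59919999] butt [ 0.47513757 -0.3027329   0.11658835]
mm/row 35.0 deg/row 0.00
[[-0.012, 0.0, -0.069, 0.0, 0.0, 0.0], [-0.012, 0.0, -0.069, 0.0, 0.0, 0.0], [-0.012, 0.0, -0.069, 0.0, 0.0, 0.0], [-0.012, 0.0, -0.069, 0.0, 0.0, 0.0]]
mm/row 16.9 deg/row 5.74
[[-0.012, -0.032, -0.003, -0.004, 0.094, 0.019], [-0.012, -0.031, -0.004, -0.004, 0.094, 0.019], [-0.012, -0.031, -0.005, -0.004, 0.094, 0.019], [-0.012, -0.031, -0.007, -0.004, 0.094, 0.019], [-0.012, -0.031, -0.008, -0.004, 0.094, 0.019]]
[[-0.012, -0.03, -0.009, -0.004, 0.094, 0.019], [-0.011, -0.03, -0.011, -0.004, 0.094, 0.019], [-0.011, -0.03, -0.012, -0.004, 0.094, 0.019]]
mm/row 30.9 deg/row 0.00
[[-0.018, -0.059, 0.006, 0.0, 0.0, 0.0], [-0.018, -0.059, 0.006, 0.0, 0.0, 0.0], [-0.018, -0.059, 0.006, 0.0, 0.0, 0.0], [-0.018, -0.059, 0.006, 0.0, 0.0, 0.0]]
```

>>> carry_out([
  [-0.012,0,-0.069,0,0,0],
  [-0.012,0,-0.069,0,0,0],
  [-0.012,0,-0.069,0,0,0],
  [-0.012,0,-0.069,0,0,0],
])

```text
time_s: 11.8
tcp_pos: [0.4623, -0.0603, 0.1136]
eef_rot: [-179.9, 10.0, 177.8]
contact_force: [1.0, 0.2, -0.3]
gripper_width: 0.0156
gripper_force: 50.0
```

>>> carry_out([
  [-0.012,-0.032,-0.003,-0.004,0.094,0.019],
  [-0.012,-0.031,-0.004,-0.004,0.094,0.019],
  [-0.012,-0.031,-0.005,-0.004,0.094,0.019],
  [-0.012,-0.031,-0.007,-0.004,0.094,0.019],
  [-0.012,-0.031,-0.008,-0.004,0.094,0.019],
])

```text
time_s: 12.42
tcp_pos: [0.4875, -0.1408, 0.1248]
eef_rot: [179.3, -18.5, 172.2]
contact_force: [0.8, 0.8, -0.6]
gripper_width: 0.0153
gripper_force: 50.0
```

>>> carry_out([
  [-0.012,-0.03,-0.009,-0.004,0.094,0.019],
  [-0.011,-0.03,-0.011,-0.004,0.094,0.019],
  [-0.011,-0.03,-0.012,-0.004,0.094,0.019],
  [0,0,0,0,0,0],
  [0,0,0,0,0,0],
])

```text
time_s: 13.05
tcp_pos: [0.5021, -0.1882, 0.1317]
eef_rot: [-179.7, -35.2, 168.5]
contact_force: [0.4, -1.1, -0.3]
gripper_width: 0.0154
gripper_force: 50.0
```

Run:
```python
from h import *
from plant import r
s=r.get_state(); W=st(s); print(s["joints"].round(1))
G=np.load("G1.npy"); H=pick_home(); x=H[:3,0];n=H[:3,2]; home=H@np.linalg.inv(G); pre=off(home,.045*n+.005*x)
planM(W,pre,5)
P=W@G
# verify pick in the cameras: predicted vs. bright mask near predicted points
for nm in("scene","top"):
    i=r.camera_info(nm); im=r.capture(nm)[:,:,::-1]; cv2.imwrite(f"pics/{nm}_h.png",im)
    print(nm,"tip",proj(i,(P@[-.045,0,.008,1])[:3]),"front",proj(i,(P@[0,0,.008,1])[:3]),"butt",proj(i,(P@[.08,0,.008,1])[:3]))
    b0=cv2.imread(f"pics/{nm}0.png"); d=(np.abs(im.astype(int)-b0).sum(2)>90)&(im[:,:,2]>110)
    u,v=proj(i,(P@[-.03,0,.008,1])[:3]).astype(int); k=np.argwhere(d[v-15:v+15,u-15:u+15])+[v-15,u-15]
    print(k[:,::-1].tolist()[::3])
```

```text
[ -3.2  34.6   6.7  -4.5 -97.1 -97.3]
mm/row 24.7 deg/row 0.06
[[-0.015, -0.047, 0.004, 0.0, -0.001, 0.0], [-0.015, -0.047, 0.004, 0.0, -0.001, 0.0], [-0.015, -0.047, 0.004, 0.0, -0.001, 0.0], [-0.015, -0.047, 0.004, 0.0, -0.001, 0.0], [-0.015, -0.047, 0.004, 0.0, -0.001, 0.0]]
scene tip [297.65435754 148.95826499] front [306.77102005 144.56546517] butt [324.48359004 136.03078768]
[[306, 132], [310, 132], [313, 132], [306, 133], [309, 133], [312, 133], [307, 134], [310, 134], [313, 134], [309, 135], [312, 135], [310, 136], [313, 136], [311, 137], [314, 137], [311, 138], [314, 138], [312, 139], [311, 140], [314, 140], [312, 141], [309, 142], [312, 142], [310, 143], [313, 143]]
top tip [384.06305779 177.30612087] front [384.90150272 188.30384435] butt [386.56045624 210.06402372]
[[398, 166], [398, 169], [398, 172], [398, 175]]
```

Run:
```python
import cv2,numpy as np
for nm,(x0,x1,y0,y1) in {"top":(365,400,166,200),"scene":(280,335,126,160)}.items():
    im=cv2.imread(f"pics/{nm}_h.png").astype(int); m=(im[:,:,0]-im[:,:,2]<50)&(im[:,:,2]>85)
    for v in range(y0,y1,2):
        u=np.nonzero(m[v,x0:x1])[0]+x0; g=np.split(u,np.nonzero(np.diff(u)>1)[0]+1) if u.size else []
        print(nm[0],v,[(int(a[0]),int(a[-1])) for a in g],end=" | ")
    print()
```

```text
t 166 [(365, 394), (398, 399)] | t 168 [(365, 394), (397, 399)] | t 170 [(365, 394), (397, 399)] | t 172 [(365, 394), (398, 399)] | t 174 [(365, 394), (398, 399)] | t 176 [(365, 394), (399, 399)] | t 178 [(365, 395)] | t 180 [(365, 395)] | t 182 [(365, 395), (399, 399)] | t 184 [(365, 395)] | t 186 [(365, 395)] | t 188 [(365, 395)] | t 190 [(365, 396)] | t 192 [(365, 395)] | t 194 [(365, 395)] | t 196 [(365, 395)] | t 198 [(365, 395)] | 
s 126 [(280, 296), (300, 312), (319, 324)] | s 128 [(280, 295), (301, 313), (320, 324)] | s 130 [(280, 289), (303, 313), (321, 325)] | s 132 [(304, 314), (321, 326)] | s 134 [(305, 314), (321, 326)] | s 136 [(306, 316), (320, 327)] | s 138 [(307, 318), (320, 327)] | s 140 [(308, 324)] | s 142 [(307, 318)] | s 144 [(305, 316)] | s 146 [(307, 310)] | s 148 [(298, 299)] | s 150 [(324, 328)] | s 152 [(322, 330)] | s 154 [(318, 331)] | s 156 [(314, 316), (321, 334)] | s 158 [(324, 333)] |
```

>>> carry_out([
  [-0.015,-0.047,0.004,0,-0.001,0],
  [-0.015,-0.047,0.004,0,-0.001,0],
  [-0.015,-0.047,0.004,0,-0.001,0],
  [-0.015,-0.047,0.004,0,-0.001,0],
  [-0.015,-0.047,0.004,0,-0.001,0],
])

```text
time_s: 13.78
tcp_pos: [0.5038, -0.3106, 0.1028]
eef_rot: [-179.7, -34.8, 168.5]
contact_force: [0.2, 0.7, -0.8]
gripper_width: 0.0158
gripper_force: 50.0
```

>>> carry_out([
  [0,0,0,0,0,0],
  [0,0,0,0,0,0],
])

```text
time_s: 14.02
tcp_pos: [0.504, -0.309, 0.1031]
eef_rot: [-179.7, -34.8, 168.5]
contact_force: [-0.8, -0.1, -0.6]
gripper_width: 0.0157
gripper_force: 50.0
```

Run:
```python
from h import *
from plant import r
s=r.get_state(); W=st(s)
G=np.load("G1.npy"); H=pick_home(); x=H[:3,0];n=H[:3,2]; home=H@np.linalg.inv(G)
a=off(home,.006*n+.005*x); planM(W,a,5); planM(a,off(home,.005*x),2); planM(off(home,.005*x),home,3)
P=W@G; c=r.camera_info("scene"); im=r.capture("scene")[:,:,::-1].astype(int); cv2.imwrite("pics/s_pre.png",im)
print([proj(c,(P@[k,0,.008,1])[:3]).round(1) for k in(-.045,-.0405,0,.08)])
m=(im[:,:,0]-im[:,:,2]<50)&(im[:,:,2]>85)
u0,v0=proj(c,(P@[-.045,0,.008,1])[:3]).astype(int)
for v in range(v0-14,v0+5):
    u=np.nonzero(m[v,u0-12:u0+25])[0]+u0-12; g=np.split(u,np.nonzero(np.diff(u)>1)[0]+1) if u.size else []
    print(v,[(int(a[0]),int(a[-1])) for a in g],end=" | ")
```

```text
mm/row 8.0 deg/row 0.03
[[0.003, 0.0, 0.016, 0.0, 0.0, 0.0], [0.003, 0.0, 0.016, 0.0, 0.0, 0.0], [0.003, 0.0, 0.016, 0.0, 0.0, 0.0], [0.003, 0.0, 0.016, 0.0, 0.0, 0.0], [0.003, 0.0, 0.016, 0.0, 0.0, 0.0]]
mm/row 3.0 deg/row 0.00
[[0.001, 0.0, 0.006, 0.0, 0.0, 0.0], [0.001, 0.0, 0.006, 0.0, 0.0, 0.0]]
mm/row 1.7 deg/row 0.00
[[-0.003, 0.0, 0.001, 0.0, 0.0, 0.0], [-0.003, 0.0, 0.001, 0.0, 0.0, 0.0], [-0.003, 0.0, 0.001, 0.0, 0.0, 0.0]]
[array([319.3, 136.5]), array([320.2, 136.1]), array([328.4, 132.1]), array([346.1, 123.7])]
122 [(328, 337)] | 123 [(328, 337)] | 124 [(329, 341)] | 125 [(330, 341)] | 126 [(330, 341)] | 127 [(330, 341)] | 128 [(330, 342)] | 129 [(330, 340)] | 130 [(328, 339)] | 131 [(328, 338)] | 132 [(328, 334)] | 133 [(327, 332)] | 134 [(329, 330)] | 135 [] | 136 [(320, 320)] | 137 [] | 138 [] | 139 [] | 140 [] | [ WARN:0@4.779] global loadsave.cpp:1063 imwrite_ Unsupported depth image for selected encoder is fallbacked to CV_8U.
```

>>> carry_out([
  [0.003,0,0.016,0,0,0],
  [0.003,0,0.016,0,0,0],
  [0.003,0,0.016,0,0,0],
  [0.003,0,0.016,0,0,0],
  [0.003,0,0.016,0,0,0],
])

```text
time_s: 14.7
tcp_pos: [0.4752, -0.3029, 0.0745]
eef_rot: [-179.7, -34.8, 168.5]
contact_force: [0.3, 0.3, -1.1]
gripper_width: 0.0156
gripper_force: 50.0
```

>>> carry_out([
  [0.001,0,0.006,0,0,0],
  [0,0,0.003,0,0,0],
  [0,0,0,0,0,0],
])

```text
time_s: 15.08
tcp_pos: [0.4728, -0.3026, 0.0715]
eef_rot: [-179.7, -34.8, 168.5]
contact_force: [-0.7, 0.4, -0.1]
gripper_width: 0.0155
gripper_force: 50.0
```

>>> carry_out([
  [0,0,0.003,0,0,0],
  [0,0,0,0,0,0],
])

```text
time_s: 15.32
tcp_pos: [0.4719, -0.3023, 0.0702]
eef_rot: [-179.7, -34.8, 168.5]
contact_force: [0.5, 0.3, -0.8]
gripper_width: 0.0157
gripper_force: 50.0
```

>>> carry_out([
  [-0.003,0,0.001,0,0,0],
  [-0.003,0,0.001,0,0,0],
  [0,0,0,0,0,0],
])

```text
time_s: 15.7
tcp_pos: [0.4741, -0.3028, 0.0677]
eef_rot: [-179.7, -34.8, 168.5]
contact_force: [0.7, -0.7, 0.1]
gripper_width: 0.0154
gripper_force: 50.0
```

>>> carry_out([
  [-0.003,0,0.001,0,0,0],
  [0,0,0,0,0,0],
])

```text
time_s: 15.95
tcp_pos: [0.4743, -0.3029, 0.0674]
eef_rot: [-179.7, -34.9, 168.5]
contact_force: [-1.3, 0.3, 6.0]
gripper_width: 0.0153
gripper_force: 50.0
```

>>> carry_out([
  [-0.002,0,0.002,0,0,0],
  [0,0,0,0,0,0],
])

```text
time_s: 16.2
tcp_pos: [0.4743, -0.3031, 0.0673]
eef_rot: [-179.7, -34.9, 168.6]
contact_force: [-0.9, 3.3, 12.8]
gripper_width: 0.0154
gripper_force: 50.0
```

>>> carry_out([
  [0,0,-0.001,0,0,0],
  [0,0,0,0,0,0],
  [0,0,0,0,0,0],
  [0,0,0,0,0,0],
], hand=0.5)

```text
time_s: 16.7
tcp_pos: [0.4751, -0.303, 0.0652]
eef_rot: [-179.7, -34.8, 168.5]
contact_force: [0.2, 0.2, -0.8]
gripper_width: 0.0431
gripper_force: 0.0
```

>>> carry_out([
  [0,0,-0.02,0,0,0],
  [0,0,-0.06,0,0,0],
  [0,0,-0.1,0,0,0],
  [0,0,-0.1,0,0,0],
  [0,0,0,0,0,0],
])

```text
time_s: 17.32
tcp_pos: [0.5567, -0.3193, 0.1837]
eef_rot: [-179.6, -34.4, 168.5]
contact_force: [-0.6, -0.2, -1.3]
gripper_width: 0.044
gripper_force: 0.0
```

Run:
```python
from h import *
from plant import r
s=r.get_state(); W=st(s); print(s["joints"].round(1))
H=pick_home()
def meas(nm):
    c=r.camera_info(nm); im=r.capture(nm)[:,:,::-1].astype(int); cv2.imwrite(f"pics/{nm}_rest.png",im.astype(np.uint8))
    q=[proj(c,(H@[k,0,.008,1])[:3]).round(1).tolist() for k in(-.0405,-.045,0,.03,.08)]; print(nm,q)
    m=((im[:,:,0]-im[:,:,2]<50)&(im[:,:,2]>100)).astype(np.uint8)
    u=np.array(q); x0,y0=(u.min(0)-8).astype(int);x1,y1=(u.max(0)+8).astype(int)
    for v in range(max(y0,0),y1,2):
        k=np.nonzero(m[v,x0:x1])[0]+x0; g=np.split(k,np.nonzero(np.diff(k)>1)[0]+1) if k.size else []
        print(v,[(int(a[0]),int(a[-1])) for a in g],end=" | ")
    print()
meas("scene");meas("wrist");meas("top")
```

```text
[ -12.    41.2   24.4    0.7 -107.6  -89.4]
scene [[326.3, 150.6], [325.4, 151.0], [334.7, 147.1], [341.2, 144.3], [352.6, 139.5]]
131 [] | 133 [] | 135 [] | 137 [] | 139 [] | 141 [(341, 344)] | 143 [(337, 344)] | 145 [(339, 345)] | 147 [] | 149 [(325, 328)] | 151 [(325, 327)] | 153 [] | 155 [] | 157 [] | 
wrist [[282.5, 285.5], [282.5, 289.6], [282.5, 247.0], [282.4, 215.8], [282.3, 157.5]]
149 [] | 151 [] | 153 [] | 155 [(274, 289)] | 157 [(274, 289)] | 159 [(274, 289)] | 161 [(274, 289)] | 163 [(274, 289)] | 165 [(274, 289)] | 167 [(274, 289)] | 169 [(274, 289)] | 171 [(274, 289)] | 173 [(274, 289)] | 175 [(274, 289)] | 177 [(274, 289)] | 179 [(274, 289)] | 181 [(274, 289)] | 183 [(274, 289)] | 185 [(274, 289)] | 187 [(274, 289)] | 189 [(274, 289)] | 191 [(274, 289)] | 193 [(274, 289)] | 195 [(274, 289)] | 197 [(274, 289)] | 199 [(274, 289)] | 201 [(274, 289)] | 203 [(274, 289)] | 205 [(274, 289)] | 207 [(274, 289)] | 209 [(274, 289)] | 211 [(274, 289)] | 213 [(274, 289)] | 215 [(274, 289)] | 217 [(274, 289)] | 219 [(274, 289)] | 221 [(274, 289)] | 223 [(274, 289)] | 225 [(274, 28
[... 539 characters left out ...]
 289)] | 279 [(274, 289)] | 281 [(274, 289)] | 283 [(274, 289)] | 285 [(274, 289)] | 287 [(274, 289)] | 289 [(274, 289)] | 291 [(274, 289)] | 293 [(274, 289)] | 295 [(274, 289)] | 
top [[423.4, 194.7], [423.2, 193.7], [425.3, 204.7], [426.8, 212.4], [429.6, 226.2]]
185 [] | 187 [] | 189 [] | 191 [] | 193 [(415, 427)] | 195 [(415, 436)] | 197 [(415, 436)] | 199 [(415, 436)] | 201 [(415, 436)] | 203 [(415, 436)] | 205 [(415, 436)] | 207 [(415, 436)] | 209 [(415, 436)] | 211 [(415, 436)] | 213 [(415, 436)] | 215 [(415, 436)] | 217 [(415, 436)] | 219 [(415, 436)] | 221 [(415, 436)] | 223 [(415, 436)] | 225 [(415, 436)] | 227 [(415, 436)] | 229 [(415, 436)] | 231 [(415, 436)] | 233 [(415, 436)] |
```

Run:
```python
from h import *
from plant import r
s=r.get_state(); W=st(s); H=pick_home(); x=H[:3,0]
t=(H@[.016,0,.008,1])[:3]; g=T(tool(-11.4,-45),t); print(g[:3,2],-x, t)
pre=off(g,.07*x); way=T(tool(-11.4,-5),[.45,-.30,.25])
print(pre[:3,3]);planM(W,way,5);planM(way,pre,5)
```

```text
[ 0.69315639 -0.13976485 -0.70710678] [ 0.69315639 -0.13976485 -0.70710678] [ 0.51949957 -0.31167785  0.07133351]
[ 0.47097863 -0.30189432  0.12083099]
mm/row 25.2 deg/row 7.97
[[0.05, -0.001, 0.001, -0.001, -0.133, 0.0], [0.05, -0.001, -0.006, -0.001, -0.133, 0.0], [0.049, -0.001, -0.013, -0.001, -0.133, 0.0], [0.047, -0.001, -0.02, -0.001, -0.133, 0.0], [0.043, -0.001, -0.026, -0.001, -0.133, 0.0]]
mm/row 26.2 deg/row 8.00
[[-0.004, 0.001, 0.052, 0.0, -0.133, 0.0], [0.003, 0.001, 0.052, 0.0, -0.133, 0.0], [0.011, 0.001, 0.051, 0.0, -0.133, 0.0], [0.018, 0.001, 0.049, 0.0, -0.133, 0.0], [0.024, 0.001, 0.046, 0.0, -0.133, 0.0]]
```

>>> carry_out([
  [0.05,-0.001,0.001,-0.001,-0.133,0],
  [0.05,-0.001,-0.006,-0.001,-0.133,0],
  [0.049,-0.001,-0.013,-0.001,-0.133,0],
  [0.047,-0.001,-0.02,-0.001,-0.133,0],
  [0.043,-0.001,-0.026,-0.001,-0.133,0],
])

```text
time_s: 18.1
tcp_pos: [0.449, -0.2997, 0.2508]
eef_rot: [180.0, 5.3, 168.6]
contact_force: [0.0, -0.6, 1.5]
gripper_width: 0.0438
gripper_force: 0.0
```

>>> carry_out([
  [-0.004,0.001,0.052,0,-0.133,0],
  [0.003,0.001,0.052,0,-0.133,0],
  [0.011,0.001,0.051,0,-0.133,0],
])

```text
time_s: 18.48
tcp_pos: [0.462, -0.3007, 0.1732]
eef_rot: [179.9, 29.3, 168.6]
contact_force: [0.7, 0.4, -0.3]
gripper_width: 0.0441
gripper_force: 0.0
```

>>> carry_out([
  [0.018,0.001,0.049,0,-0.133,0],
  [0.024,0.001,0.046,0,-0.133,0],
  [0,0,0,0,0,0],
  [0,0,0,0,0,0],
])

```text
time_s: 18.98
tcp_pos: [0.4733, -0.2922, 0.1287]
eef_rot: [-178.8, 44.5, 168.6]
contact_force: [0.0, -1.6, 1.0]
gripper_width: 0.0434
gripper_force: 0.0
```

Run:
```python
from h import *
from plant import r
s=r.get_state(); W=st(s); H=pick_home(); x=H[:3,0]; print(s["joints"].round(1), s["eef_rot"])
t=(H@[.016,0,.008,1])[:3]; g=T(tool(-11.4,-45),t); planM(W,off(g,.07*x),2); planM(off(g,.07*x),g,5)
c=r.camera_info("wrist"); im=r.capture("wrist")[:,:,::-1].astype(int); cv2.imwrite("pics/w_g2.png",im.astype(np.uint8))
print([proj(c,(H@[k,0,.008,1])[:3]).round(1).tolist() for k in(.08,.05)],[proj(c,(H@[.08,y,z,1])[:3]).round(1).tolist() for y,z in((-.008,0),(.008,.016))])
m=((im[:,:,0]-im[:,:,2]<50)&(im[:,:,2]>100))
for v in range(150,262,8):
    k=np.nonzero(m[v,190:375])[0]+190; gq=np.split(k,np.nonzero(np.diff(k)>1)[0]+1) if k.size else []
    print(v,[(int(a[0]),int(a[-1])) for a in gq],end=" | ")
```

```text
[-13.1  -3.1 -48.5 -22.1  -0.1 -66.7] [-178.83488078   44.48943775  168.63201913]
mm/row 6.3 deg/row 0.63
[[0.006, -0.01, 0.006, -0.01, -0.004, 0.0], [0.006, -0.01, 0.005, -0.01, -0.004, 0.0]]
mm/row 14.0 deg/row 0.00
[[0.0, 0.0, 0.028, 0.0, 0.0, 0.0], [0.0, 0.0, 0.028, 0.0, 0.0, 0.0], [0.0, 0.0, 0.028, 0.0, 0.0, 0.0], [0.0, 0.0, 0.028, 0.0, 0.0, 0.0], [0.0, 0.0, 0.028, 0.0, 0.0, 0.0]]
[[264.4, 222.6], [267.5, 209.1]] [[278.8, 208.7], [250.3, 236.2]]
150 [(235, 248), (251, 256), (285, 290), (292, 313)] | 158 [(237, 255), (285, 312)] | 166 [(238, 255), (280, 311)] | 174 [(240, 252), (281, 284), (291, 311)] | 182 [] | 190 [(249, 256), (259, 290)] | 198 [(250, 281), (284, 290)] | 206 [(250, 281), (285, 290)] | 214 [(246, 280), (291, 293)] | 222 [(251, 279)] | 230 [(251, 279)] | 238 [] | 246 [(193, 222), (341, 371)] | 254 [(190, 219), (345, 374)] |
```

Run:
```python
from h import *
from plant import r
s=r.get_state(); W=st(s); H=pick_home()
Rg=tool(-11.4,-30); z=Rg.apply([0,0,1]); g=T(Rg,(H@[.062,0,.008,1])[:3]+.041*z); pre=off(g,-.06*z)
print(g[:3,3],pre[:3,3]); planM(W,pre,3); planM(pre,g,5)
```

```text
[ 0.50770994 -0.30930065  0.06835338] [ 0.4783018  -0.30337093  0.12031491]
mm/row 4.9 deg/row 4.86
[[0.001, -0.006, 0.007, -0.006, 0.081, -0.001], [0.0, -0.007, 0.007, -0.006, 0.081, -0.001], [0.0, -0.007, 0.007, -0.006, 0.081, -0.001]]
mm/row 12.0 deg/row 0.00
[[0.0, 0.0, 0.024, 0.0, 0.0, 0.0], [0.0, 0.0, 0.024, 0.0, 0.0, 0.0], [0.0, 0.0, 0.024, 0.0, 0.0, 0.0], [0.0, 0.0, 0.024, 0.0, 0.0, 0.0], [0.0, 0.0, 0.024, 0.0, 0.0, 0.0]]
```

>>> carry_out([
  [0.001,-0.006,0.007,-0.006,0.081,-0.001],
  [0,-0.007,0.007,-0.006,0.081,-0.001],
  [0,-0.007,0.007,-0.006,0.081,-0.001],
  [0,0,0,0,0,0],
  [0,0,0,0,0,0],
])

```text
time_s: 19.65
tcp_pos: [0.4752, -0.3059, 0.1205]
eef_rot: [179.9, 31.1, 168.6]
contact_force: [-0.4, 0.1, -0.3]
gripper_width: 0.0437
gripper_force: 0.0
```

Run:
```python
from h import *
from plant import r
s=r.get_state(); W=st(s); H=pick_home()
Rg=tool(-11.4,-30); z=Rg.apply([0,0,1]); g=T(Rg,(H@[.062,0,.008,1])[:3]+.041*z); print(s["joints"].round(1),s["eef_rot"])
planM(W,off(g,-.06*z),1);planM(W,g,6)
c=r.camera_info("wrist"); im=r.capture("wrist")[:,:,::-1].astype(int)
print([proj(c,(H@[.08,y,z,1])[:3]).round(1).tolist() for y,z in((-.008,0),(.008,0),(-.008,.016),(.008,.016))])
m=((im[:,:,0]-im[:,:,2]<50)&(im[:,:,2]>100))
for v in range(160,262,8):
    k=np.nonzero(m[v,190:375])[0]+190; gq=np.split(k,np.nonzero(np.diff(k)>1)[0]+1) if k.size else []
    print(v,[(int(a[0]),int(a[-1])) for a in gq],end=" | ")
```

```text
[-14.2   0.1 -43.   -5.8 -15.8 -82. ] [179.88070357  31.07778286 168.59819027]
mm/row 4.0 deg/row 1.08
[[-0.004, 0.006, 0.003, 0.002, 0.018, 0.0]]
mm/row 10.2 deg/row 0.18
[[0.0, 0.001, 0.02, 0.0, 0.003, 0.0], [0.0, 0.001, 0.02, 0.0, 0.003, 0.0], [0.0, 0.001, 0.02, 0.0, 0.003, 0.0], [-0.001, 0.001, 0.02, 0.0, 0.003, 0.0], [-0.001, 0.001, 0.02, 0.0, 0.003, 0.0]]
[[-0.001, 0.001, 0.02, 0.0, 0.003, 0.0]]
[[302.7, 217.5], [272.7, 217.5], [302.7, 247.5], [272.8, 247.5]]
160 [(244, 263), (300, 328)] | 168 [(245, 258), (304, 327)] | 176 [(246, 258), (305, 326)] | 184 [(246, 259), (267, 272), (305, 325)] | 192 [(247, 272), (297, 324)] | 200 [(248, 272), (296, 323)] | 208 [(249, 273), (297, 322)] | 216 [(249, 272), (275, 321)] | 224 [(266, 271), (273, 307)] | 232 [(267, 268), (273, 302), (305, 307)] | 240 [(261, 264), (273, 302), (309, 312)] | 248 [(192, 222), (342, 373)] | 256 [(190, 218), (346, 374)] |
```

>>> carry_out([
  [0,0.001,0.02,0,0.003,0],
  [0,0.001,0.02,0,0.003,0],
  [0,0.001,0.02,0,0.003,0],
  [-0.001,0.001,0.02,0,0.003,0],
])

```text
time_s: 20.2
tcp_pos: [0.4966, -0.3079, 0.0854]
eef_rot: [179.9, 30.2, 168.6]
contact_force: [0.1, -1.2, 0.8]
gripper_width: 0.0435
gripper_force: 0.0
```

>>> carry_out([
  [-0.001,0.001,0.02,0,0.003,0],
  [-0.001,0.001,0.02,0,0.003,0],
  [0,0,0,0,0,0],
  [0,0,0,0,0,0],
])

```text
time_s: 20.7
tcp_pos: [0.5072, -0.309, 0.0696]
eef_rot: [179.9, 29.9, 168.6]
contact_force: [0.3, -0.5, -0.3]
gripper_width: 0.0435
gripper_force: 0.0
```

Run:
```python
from h import *
from plant import r
s=r.get_state(); W=st(s); H=pick_home()
Rg=tool(-11.4,-30); z=Rg.apply([0,0,1]); g=T(Rg,(H@[.062,0,.008,1])[:3]+.041*z); print(s["joints"].round(1),s["eef_rot"])
planM(W,g,1)
```

```text
[-13.5   8.1 -42.3  -7.1  -9.8 -81.2] [179.87947141  29.92793508 168.63013491]
mm/row 1.3 deg/row 0.16
[[0.0, 0.0, 0.003, 0.002, -0.001, 0.0]]
```

Close firmly.

>>> carry_out([
  [0,0,0,0,0,0],
  [0,0,0,0,0,0],
  [0,0,0,0,0,0],
  [0,0,0,0,0,0],
  [0,0,0,0,0,0],
], hand=0, squeeze=55)

```text
time_s: 21.32
tcp_pos: [0.5072, -0.3091, 0.0698]
eef_rot: [179.9, 30.0, 168.6]
contact_force: [-2.6, 1.3, 3.1]
gripper_width: 0.0156
gripper_force: 55.0
```

>>> carry_out([
  [0,0,0,0,0,0],
])

```text
time_s: 21.45
tcp_pos: [0.5072, -0.3091, 0.0698]
eef_rot: [179.9, 30.0, 168.6]
contact_force: [-2.7, 2.1, 4.6]
gripper_width: 0.0152
gripper_force: 55.0
```

Run:
```python
from h import *
from plant import r
s=r.get_state(); W=st(s); H=pick_home(); G=np.linalg.inv(W)@H; np.save("G2.npy",G); np.save("W2.npy",W)
print(s["gripper_width"],s["gripper_force"],(G@[-.045,0,.008,1])[:3]*1e3)
n=H[:3,2];x=H[:3,0]; up=off(W,.05*n+.01*x); planM(W,up,4)
up2=off(up,[-.03,.12,.12]); planM(up,up2,5)
# casting measurement
t=r.camera_info("top"); im=cv2.imread("pics/top0.png").astype(int)
m=(im[:,:,2]>170).astype(np.uint8)
# dark ring features & corners: fit edges right side (against blue) and top/bottom partially
b=(im[:,:,0]-im[:,:,2]>50)
R_=[];
for v in range(182,228,3):
    k=np.nonzero(b[v,225:300])[0]; R_.append((225+k[0]-.5,v))
B_=[]
for u in range(204,243,3):
    k=np.nonzero(b[205:250,u])[0]; B_.append((u,205+k[0]-.5))
T_=[]
for u in range(209,255,3):
    k=np.nonzero(b[150:200,u])[0]; T_.append((u,150+k[-1]+.5))
for nm,e in(("R",R_),("B",B_),("T",T_)):
    q=np.array([plane(t,p,.0)[:2] for p in e]); c=q.mean(0); d=np.linalg.svd(q-c)[2][0]; print(nm,c,np.degrees(np.arctan2(d[1],d[0])),np.abs((q-c)@[-d[1],d[0]]).max())
```

```text
0.015205491561184222 54.99866187572479 [-27.499227    -0.30487553  63.80351083]
mm/row 12.7 deg/row 0.00
[[-0.023, 0.0, -0.011, 0.0, 0.0, 0.0], [-0.023, 0.0, -0.011, 0.0, 0.0, 0.0], [-0.023, 0.0, -0.011, 0.0, 0.0, 0.0], [-0.023, 0.0, -0.011, 0.0, 0.0, 0.0]]
mm/row 34.5 deg/row 0.00
[[-0.006, 0.045, -0.052, 0.0, 0.0, 0.0], [-0.006, 0.045, -0.052, 0.0, 0.0, 0.0], [-0.006, 0.045, -0.052, 0.0, 0.0, 0.0], [-0.006, 0.045, -0.052, 0.0, 0.0, 0.0], [-0.006, 0.045, -0.052, 0.0, 0.0, 0.0]]
R [0.52506207 0.09953772] 170.04522419625312 0.0013608698772457515
B [0.44265734 0.17994825] -99.97078282694311 0.001133253001942397
T [0.61653541 0.16342021] -99.43463698409599 0.0012282406431416342
```

>>> carry_out([
  [-0.012,0,-0.006,0,0,0],
  [-0.023,0,-0.011,0,0,0],
  [-0.023,0,-0.011,0,0,0],
  [-0.023,0,-0.011,0,0,0],
  [-0.011,0,-0.005,0,0,0],
])

```text
time_s: 22.08
tcp_pos: [0.5366, -0.315, 0.1128]
eef_rot: [179.9, 30.0, 168.6]
contact_force: [0.0, 1.0, -0.4]
gripper_width: 0.0156
gripper_force: 55.0
```

>>> carry_out([
  [-0.006,0.045,-0.052,0,0,0],
  [-0.006,0.045,-0.052,0,0,0],
  [-0.006,0.045,-0.052,0,0,0],
  [-0.006,0.045,-0.052,0,0,0],
  [-0.006,0.045,-0.052,0,0,0],
])

```text
time_s: 22.7
tcp_pos: [0.5061, -0.194, 0.2328]
eef_rot: [179.9, 29.9, 168.6]
contact_force: [0.2, 0.4, -1.0]
gripper_width: 0.0155
gripper_force: 55.0
```

Run:
```python
from h import *
from plant import r
s=r.get_state(); W=st(s); print(s["gripper_width"],s["joints"].round(1))
G=np.load("G2.npy"); P=W@G
c=r.camera_info("scene"); im=r.capture("scene")[:,:,::-1].astype(int)
print([proj(c,(P@[k,0,.008,1])[:3]).round(1).tolist() for k in(-.045,-.0405,0,.05)])
q=proj(c,(P@[-.0405,0,.008,1])[:3]).astype(int); m=((im[:,:,0]-im[:,:,2]<50)&(im[:,:,2]>90))
for v in range(q[1]-16,q[1]+6,2):
    k=np.nonzero(m[v,q[0]-12:q[0]+20])[0]+q[0]-12; print(v,k.tolist()[:12],end=" | ")
print()
planM(W,T(tool(0,15),[.64,.185,.33]),10)
```

```text
0.015454436542195074 [   5.6  -12.6  -44.8   16.7  -29.9 -119.4]
[[308.6, 121.6], [309.6, 121.1], [318.8, 116.1], [331.0, 109.4]]
105 [299, 317, 318, 319, 320, 321, 322, 323, 324, 325] | 107 [297, 319, 320, 321, 322, 323, 324, 325, 326, 327] | 109 [320, 321, 322, 323, 324, 325, 326, 327, 328] | 111 [321, 322, 323, 324, 325, 326, 327, 328] | 113 [319, 320, 321, 322, 323, 324, 325, 326, 327, 328] | 115 [318, 319, 320, 321, 322, 323, 324, 325, 326, 327, 328] | 117 [317, 319, 320, 321, 322, 323, 324, 326, 327, 328] | 119 [313, 314, 315, 328] | 121 [309, 310, 311] | 123 [] | 125 [] | 
mm/row 41.4 deg/row 4.63
[[-0.019, 0.08, -0.011, -0.002, 0.075, -0.019], [-0.02, 0.079, -0.012, -0.002, 0.075, -0.019], [-0.021, 0.079, -0.014, -0.002, 0.075, -0.019], [-0.021, 0.078, -0.015, -0.002, 0.075, -0.019], [-0.021, 0.078, -0.017, -0.002, 0.075, -0.019]]
[[-0.022, 0.078, -0.018, -0.002, 0.075, -0.019], [-0.022, 0.077, -0.02, -0.002, 0.075, -0.019], [-0.022, 0.077, -0.021, -0.002, 0.075, -0.019], [-0.022, 0.077, -0.023, -0.002, 0.075, -0.019], [-0.021, 0.076, -0.024, -0.002, 0.075, -0.019]]
```

Tip seen at (309,121), as predicted. On to the casting.

>>> carry_out([
  [-0.019,0.08,-0.011,-0.002,0.075,-0.019],
  [-0.02,0.079,-0.012,-0.002,0.075,-0.019],
  [-0.021,0.079,-0.014,-0.002,0.075,-0.019],
  [-0.021,0.078,-0.015,-0.002,0.075,-0.019],
  [-0.021,0.078,-0.017,-0.002,0.075,-0.019],
])

```text
time_s: 23.38
tcp_pos: [0.5736, -0.0036, 0.2808]
eef_rot: [-178.9, 7.2, 174.5]
contact_force: [0.5, -0.5, -1.6]
gripper_width: 0.0154
gripper_force: 55.0
```

>>> carry_out([
  [-0.022,0.078,-0.018,-0.002,0.075,-0.019],
  [-0.022,0.077,-0.02,-0.002,0.075,-0.019],
  [-0.022,0.077,-0.021,-0.002,0.075,-0.019],
  [-0.022,0.077,-0.023,-0.002,0.075,-0.019],
  [-0.021,0.076,-0.024,-0.002,0.075,-0.019],
])

```text
time_s: 24.0
tcp_pos: [0.6418, 0.1858, 0.3284]
eef_rot: [-179.9, -15.3, 179.9]
contact_force: [1.3, -0.1, -0.0]
gripper_width: 0.0159
gripper_force: 55.0
```

>>> carry_out([
  [0,0,0,0,0,0],
  [0,0,0,0,0,0],
])

```text
time_s: 24.25
tcp_pos: [0.6415, 0.1845, 0.3271]
eef_rot: [-179.8, -15.3, 179.8]
contact_force: [0.7, 0.4, -0.4]
gripper_width: 0.0156
gripper_force: 55.0
```

Run:
```python
from h import *
from plant import r
import pickle
s=r.get_state(); i=r.camera_info("wrist"); im=r.capture("wrist")[:,:,::-1].copy(); pickle.dump((s,i,im),open("w8.pkl","wb")); cv2.imwrite("pics/w8.png",im)
print(s["time_s"],s["tcp_pos"],s["eef_rot"],s["joints"].round(1))
C=T(rot([0,0,-9.9]),[.5306,.1848,0])
f=lambda p:proj(i,(C@[*np.array(p)/1e3,1])[:3]).round(1)
print("corners z14",[f([a,b,14]).tolist() for a,b in((-85,-85),(-85,85),(85,85),(85,-85))])
# rectified top view of the plane z=26 (rib tops) and z=14 in casting frame 3px/mm
g=cv2.cvtColor(im,cv2.COLOR_BGR2GRAY)
for z in(14,26):
    xs,ys=np.meshgrid(np.arange(-90,90,1/3),np.arange(-90,90,1/3),indexing='ij')
    P=np.stack([xs,ys,np.full_like(xs,z)],-1)/1e3@C[:3,:3].T+C[:3,3]; uv=proj(i,P.reshape(-1,3)).reshape(*xs.shape,2).astype(np.float32)
    np.save(f"rect{z}.npy",cv2.remap(g,uv[...,0],uv[...,1],cv2.INTER_LINEAR))
A=np.load("rect14.npy")
# circles (bolt holes/plug)
cs=cv2.HoughCircles(cv2.GaussianBlur(A,(5,5),1),cv2.HOUGH_GRADIENT,1,20,param1=80,param2=18,minRadius=12,maxRadius=30)
if cs is not None:
    for u,v,rad in cs[0]: print("circ x,y,r mm",v/3-90,u/3-90,rad/3)
```

```text
24.25 [0.64149455 0.18449388 0.32712553] [-179.79007303  -15.25963803  179.80038393] [  28.2   28.1   29.9   -7.3 -105.2 -119.5]
corners z14 [[232.9, 69.6], [354.6, 90.3], [333.9, 212.1], [211.6, 191.1]]
circ x,y,r mm 33.5 -6.833336 7.7999997
circ x,y,r mm -51.5 -27.833332 7.0
circ x,y,r mm 70.5 76.5 4.3333335
circ x,y,r mm 73.5 -68.5 7.7999997
circ x,y,r mm -75.166664 36.166664 4.4
circ x,y,r mm -74.833336 73.16667 8.666667
```

Run:
```python
from h import *
import pickle
s,i,im=pickle.load(open("w8.pkl","rb")); im=im.astype(int); blue=((im[:,:,0]-im[:,:,2])).astype(np.float32)
C=T(rot([0,0,-9.9]),[.5306,.1848,0])
def samp(P): # casting mm -> blueness
    uv=proj(i,np.asarray(P)/1e3@C[:3,:3].T+C[:3,3]).astype(np.float32); return cv2.remap(blue,uv[None,:,0],uv[None,:,1],cv2.INTER_LINEAR)[0]
t=np.arange(-12,12,.25)
def edge(fixed,sgn,rng):
    out=[]
    for k in rng:
        c=sgn*85+sgn*t
        P=np.stack([c,np.full_like(t,k),np.full_like(t,14)],1) if fixed=='x' else np.stack([np.full_like(t,k),c,np.full_like(t,14)],1)
        v=samp(P); 
        if v[-1]<60: continue
        j=np.nonzero(v>45)[0][0] ; out.append((k,c[j]))
    o=np.array(out)
    if len(o)>4: 
        p=np.polyfit(o[:,0],o[:,1],1); res=o[:,1]-np.polyval(p,o[:,0]); print(fixed,sgn,len(o),"slope deg",np.degrees(np.arctan(p[0])).round(2),"at0",p[1].round(2),"res",np.abs(res).max().round(2))
edge('x',1,range(-70,60,5));edge('x',-1,range(-70,60,5));edge('y',-1,range(-75,80,5));edge('y',1,range(-75,80,5))
# profiles over the first leg (across x at y=-50.. -5), z=26 ; gray
A=np.load("rect26.npy").astype(int); B=np.load("rect14.npy").astype(int)
def pr(M,name,sl): print(name,[int(x) for x in sl])
ix=lambda mm:int((mm+90)*3)
print("x from -72 to -28 step1, y avg -60..-45, z26"); print(A[ix(-72):ix(-28):3, ix(-62):ix(-42)].mean(1).astype(int).tolist())
print("y 18..62 , x avg 5..30 z26"); print(A[ix(5):ix(30), ix(18):ix(62):3].mean(0).astype(int).tolist())
print("y -85..-45, x avg -54..-46, z26"); print(A[ix(-54):ix(-46), ix(-85):ix(-45):3].mean(0).astype(int).tolist())
print("x 30..80, y avg 36..44 z14"); print(B[ix(30):ix(80):3, ix(36):ix(44)].mean(1).astype(int).tolist())
```

```text
x 1 26 slope deg -0.35 at0 85.14 res 0.42
x -1 22 slope deg -0.48 at0 -86.27 res 0.27
y -1 31 slope deg 0.38 at0 -84.32 res 0.29
x from -72 to -28 step1, y avg -60..-45, z26
[168, 175, 177, 179, 179, 181, 181, 180, 182, 192, 197, 201, 204, 183, 114, 91, 117, 165, 206, 217, 217, 218, 220, 224, 226, 225, 223, 222, 220, 219, 214, 209, 215, 219, 221, 220, 190, 110, 100, 147, 200, 223, 223, 223]
y 18..62 , x avg 5..30 z26
[184, 178, 173, 170, 168, 169, 169, 166, 156, 151, 159, 169, 169, 169, 163, 157, 159, 166, 166, 165, 165, 165, 165, 165, 165, 165, 166, 166, 166, 166, 159, 145, 139, 153, 164, 164, 162, 158, 156, 160, 166, 166, 165, 165]
y -85..-45, x avg -54..-46, z26
[72, 70, 92, 157, 203, 222, 222, 216, 211, 212, 220, 224, 225, 211, 165, 132, 176, 214, 224, 223, 222, 222, 222, 222, 222, 223, 222, 221, 220, 221, 222, 222, 223, 223, 223, 223, 222, 222, 223, 222]
x 30..80, y avg 36..44 z14
[174, 177, 177, 181, 181, 184, 192, 215, 223, 202, 174, 199, 220, 223, 225, 227, 226, 224, 224, 225, 227, 227, 226, 225, 225, 225, 225, 224, 224, 225, 224, 225, 224, 220, 212, 207, 221, 226, 226, 224, 206, 173, 192, 227, 229, 229, 227, 226, 225, 227]
```

```bash
cat >> h.py <<'E'
_c=T(rot([0,0,-9.9]),[.5306,.1848,0])
C=T(rot([0,0,-9.5]),(_c@[-.0006,.00135,0,1])[:3])
def cw(p): return (C@[*np.array(p,float)/1e3,1])[:3]
def tipT(): return (np.load("G2.npy")@[-.045,0,.008,1])[:3]
RW=tool(0,15)
def track(ds=5.):
    L=[]; a=np.array
    def line(p,q): L.extend(p+(q-p)*t for t in np.linspace(0,1,400))
    def arc(c,r,t0,t1): L.extend(c+r*a([np.cos(t),np.sin(t)]) for t in np.radians(np.linspace(t0,t1,400)))
    k=30*np.tan(np.radians(22.5)); e=k/2**.5
    line(a([-50.,-60]),a([-50,-5-k])); arc(a([-20,-5-k]),30,180,135)
    line(a([-50+e,-5+e]),a([-5-e,40-e])); arc(a([-5+k,10]),30,135,90); line(a([-5+k,40]),a([39.5,40]))
    L=a(L); s=np.r_[0,np.cumsum(np.linalg.norm(np.diff(L,axis=0),axis=1))]; n=int(np.ceil(s[-1]/ds)); q=np.linspace(0,s[-1],n+1)
    return np.c_[np.interp(q,s,L[:,0]),np.interp(q,s,L[:,1])]
E
python3 - <<'E'
from h import *
from plant import r
s=r.get_state(); W=st(s); G=np.load("G2.npy"); print("pick x axis",RW.as_matrix()@G[:3,0], C[:3,3], s["gripper_width"])
tip=cw([-50,-60,14]); print("start",tip,"brink",cw([40,40,14]))
up=T(RW,tip+[0,0,.04]-RW.apply(tipT())); print(up[:3,3]); planM(W,up,8)
t=track(); print(len(t),t[[0,10,17,-1]])
E
```

```text
pick x axis [-8.71778195e-04  2.37592319e-03  9.99996797e-01] [0.53024104 0.18623306 0.        ] 0.015725066143483134
start [0.4710239 0.1353083 0.014    ] brink [0.57629437 0.21908257 0.014     ]
[0.46097525 0.13561317 0.12274678]
mm/row 34.7 deg/row 0.04
[[0.03, -0.012, 0.061, 0.0, 0.0, 0.0], [0.03, -0.012, 0.061, 0.0, 0.0, 0.0], [0.03, -0.012, 0.061, 0.0, 0.0, 0.0], [0.03, -0.012, 0.061, 0.0, 0.0, 0.0], [0.03, -0.012, 0.061, 0.0, 0.0, 0.0]]
[[0.03, -0.012, 0.061, 0.0, 0.0, 0.0], [0.03, -0.012, 0.061, 0.0, 0.0, 0.0], [0.03, -0.012, 0.061, 0.0, 0.0, 0.0]]
34 [[-50.         -60.        ]
 [-49.38593565 -11.38764323]
 [-29.49213552  15.50786448]
 [ 39.5         40.        ]]
```

>>> carry_out([
  [0.03,-0.012,0.061,0,0,0],
  [0.03,-0.012,0.061,0,0,0],
  [0.03,-0.012,0.061,0,0,0],
  [0.03,-0.012,0.061,0,0,0],
  [0.03,-0.012,0.061,0,0,0],
])

```text
time_s: 24.92
tcp_pos: [0.5275, 0.1532, 0.2017]
eef_rot: [-179.9, -15.0, 179.8]
contact_force: [1.3, 0.7, -1.0]
gripper_width: 0.0156
gripper_force: 55.0
```

>>> carry_out([
  [0.03,-0.012,0.061,0,0,0],
  [0.03,-0.012,0.061,0,0,0],
  [0.03,-0.012,0.061,0,0,0],
  [0,0,0,0,0,0],
  [0,0,0,0,0,0],
])

```text
time_s: 25.55
tcp_pos: [0.462, 0.1361, 0.1259]
eef_rot: [-179.9, -15.0, 179.8]
contact_force: [1.1, 0.3, -0.6]
gripper_width: 0.0157
gripper_force: 55.0
```

Run:
```python
from h import *
from plant import r
s=r.get_state(); W=st(s); print(s["joints"].round(1),s["eef_rot"],s["contact_force"])
tp=(W@[*tipT(),1])[:3]; print("tip err mm",(tp-cw([-50,-60,14]))*1e3)
P=W@np.load("G2.npy")
for nm in("scene","wrist"):
    c=r.camera_info(nm); im=r.capture(nm)[:,:,::-1]; cv2.imwrite(f"pics/{nm}_st.png",im)
    print(nm,"tip",proj(c,tp),"ballc",proj(c,(P@[-.0405,0,.008,1])[:3]),"front",proj(c,(P@[0,0,.008,1])[:3]),"start floor",proj(c,cw([-50,-60,14])),"wallR",proj(c,cw([-50,-72,26])))
    # ball: local darkness/brightness profile along the row of ball centre
    q=proj(c,(P@[-.0405,0,.008,1])[:3]); v=int(round(q[1])); g=cv2.cvtColor(im,cv2.COLOR_BGR2GRAY)
    for dv in(-8,-4,0,2): print(v+dv,int(q[0])-10,g[v+dv,int(q[0])-10:int(q[0])+12].tolist() if 0<=v+dv<420 else None)
planM(W,T(RW,cw([-50,-60,18.5])-RW.apply(tipT())),5)
print((RW.inv().apply([0,0,-.001])/.5).round(4))
```

```text
[  32.5   16.   -14.3   -8.3  -72.6 -119.2] [-179.90209855  -15.03598508  179.82841836] [ 1.05667699  0.33667058 -0.57363332]
tip err mm [ 1.01248687  0.37606828 43.19185567]
scene tip [256.40525987 254.08642859] ballc [256.37998116 252.77964154] front [256.14535012 240.6503555 ] start floor [257.04843243 266.38744695] wallR [260.79133295 260.21820287]
245 246 [82, 59, 45, 43, 44, 44, 45, 43, 47, 63, 81, 88, 72, 48, 43, 44, 45, 44, 44, 44, 43, 43]
249 246 [148, 154, 154, 141, 114, 82, 59, 46, 46, 63, 80, 87, 69, 48, 44, 43, 44, 44, 44, 43, 44, 44]
253 246 [131, 120, 115, 119, 142, 158, 159, 156, 140, 117, 104, 104, 92, 66, 46, 45, 44, 44, 44, 43, 43, 45]
255 246 [159, 157, 151, 152, 158, 158, 156, 155, 153, 147, 136, 126, 105, 70, 50, 44, 44, 43, 44, 43, 44, 43]
wrist tip [281.46684253 244.37098404] ballc [281.46732122 244.97353362] front [281.47250688 251.5010138 ] start floor [281.21599037 238.24605869] wallR [266.29252536 236.96498802]
237 271 [179, 178, 179, 179, 179, 180, 180, 180, 181, 181, 182, 182, 182, 181, 181, 181, 181, 180, 180, 179, 178, 178]
241 271 [98, 98, 98, 97, 97, 98, 98, 98, 98, 99, 98, 98, 98, 99, 98, 99, 99, 100, 99, 99, 98, 98]
245 271 [100, 100, 99, 99, 99, 99, 99, 100, 100, 100, 99, 100, 98, 99, 99, 99, 100, 99, 101, 100, 100, 101]
247 271 [99, 99, 99, 99, 100, 99, 100, 99, 100, 100, 100, 99, 99, 99, 100, 100, 100, 99, 99, 100, 100, 100]
mm/row 7.7 deg/row 0.04
[[-0.004, 0.0, 0.015, 0.0, 0.0, -0.001], [-0.004, 0.0, 0.015, 0.0, 0.0, -0.001], [-0.004, 0.0, 0.015, 0.0, 0.0, -0.001], [-0.004, 0.0, 0.015, 0.0, 0.0, -0.001], [-0.004, 0.0, 0.015, 0.0, 0.0, -0.001]]
[-0.0005 -0.      0.0019]
```

>>> carry_out([
  [-0.004,0,0.015,0,0,0],
  [-0.004,0,0.015,0,0,0],
  [-0.004,0,0.015,0,0,0],
  [-0.004,0,0.015,0,0,0],
  [-0.004,0,0.015,0,0,0],
])

```text
time_s: 26.28
tcp_pos: [0.4611, 0.1362, 0.0848]
eef_rot: [-179.8, -15.2, 179.8]
contact_force: [0.0, 0.3, -0.8]
gripper_width: 0.0157
gripper_force: 55.0
```

>>> carry_out([
  [0,0,0,0,0,0],
  [0,0,0,0,0,0],
])

```text
time_s: 26.52
tcp_pos: [0.4613, 0.1363, 0.0856]
eef_rot: [-179.8, -15.2, 179.8]
contact_force: [-0.9, -0.5, -2.1]
gripper_width: 0.0156
gripper_force: 55.0
```

Run:
```python
from h import *
from plant import r
s=r.get_state(); W=st(s); tp=(W@[*tipT(),1])[:3]; print("tip err mm",(tp-cw([-50,-60,14]))*1e3,s["contact_force"],s["eef_rot"])
```

```text
tip err mm [0.06917359 0.48674862 2.86634309] [-0.91047708 -0.48211219 -2.05268581] [-179.83557966  -15.20092212  179.81496516]
```

>>> carry_out([
  [-0.0005,0,0.0019,0,0,0],
  [0,0,0,0,0,0],
])

```text
time_s: 26.78
tcp_pos: [0.4612, 0.1363, 0.0847]
eef_rot: [-179.8, -15.2, 179.8]
contact_force: [0.3, 0.7, -1.0]
gripper_width: 0.0155
gripper_force: 55.0
```

>>> carry_out([
  [-0.0005,0,0.0019,0,0,0],
  [0,0,0,0,0,0],
])

```text
time_s: 27.02
tcp_pos: [0.4611, 0.1363, 0.0835]
eef_rot: [-179.8, -15.2, 179.8]
contact_force: [-0.1, 0.7, -1.5]
gripper_width: 0.0155
gripper_force: 55.0
```

>>> carry_out([
  [-0.0002,0,0.001,0,0,0],
  [0,0,0,0,0,0],
])

```text
time_s: 27.28
tcp_pos: [0.461, 0.1363, 0.083]
eef_rot: [-179.8, -15.2, 179.8]
contact_force: [0.2, -1.0, -0.4]
gripper_width: 0.0159
gripper_force: 55.0
```

>>> carry_out([
  [-0.0002,0,0.001,0,0,0],
  [0,0,0,0,0,0],
])

```text
time_s: 27.52
tcp_pos: [0.461, 0.1362, 0.0825]
eef_rot: [-179.8, -15.2, 179.8]
contact_force: [-1.0, 1.0, -1.7]
gripper_width: 0.0157
gripper_force: 55.0
```

>>> carry_out([
  [-0.0002,0,0.001,0,0,0],
  [0,0,0,0,0,0],
])

```text
time_s: 27.78
tcp_pos: [0.4611, 0.1363, 0.0821]
eef_rot: [-179.8, -15.2, 179.8]
contact_force: [-0.1, -0.3, 0.5]
gripper_width: 0.0158
gripper_force: 55.0
```

>>> carry_out([
  [-0.0002,0,0.001,0,0,0],
  [0,0,0,0,0,0],
])

```text
time_s: 28.02
tcp_pos: [0.4611, 0.1363, 0.0819]
eef_rot: [-179.8, -15.2, 179.8]
contact_force: [-0.9, 0.6, 5.7]
gripper_width: 0.0154
gripper_force: 55.0
```

```bash
cat > tr.py <<'E'
import sys
from h import *
from plant import r
k0=int(sys.argv[1]); n=int(sys.argv[2])
s=r.get_state(); W=st(s); tp=(W@[*tipT(),1])[:3]; c=np.linalg.inv(C)@[*tp,1]; t=track()
print("tip casting mm",(c[:3]*1e3).round(2),"want",t[k0].round(2),"F",s["contact_force"].round(1),"rot",s["eef_rot"].round(2),"w",s["gripper_width"].round(4))
e=t[k0]-c[:2]*1e3; Rc=Rt(s["eef_rot"]); rows=[]
for k in range(k0,min(k0+n,len(t)-1)):
    d=(t[k+1]-t[k]+e/n); w=C[:3,:3]@[d[0]/1e3,d[1]/1e3,0]; rows.append((Rc.inv().apply(w)/.5).round(4).tolist()+[0,0,0])
for k in range(0,len(rows),5): print(rows[k:k+5])
E
python3 tr.py 0 10
```

```text
Traceback (most recent call last):
  File "tr.py", line 6, in <module>
    print("tip casting mm",(c[:3]*1e3).round(2),"want",t[k0].round(2),"F",s["contact_force"].round(1),"rot",s["eef_rot"].round(2),"w",s["gripper_width"].round(4))
                                                                                                                                      ^^^^^^^^^^^^^^^^^^^^^^^^
AttributeError: 'float' object has no attribute 'round'
```

```bash
sed -i 's/s\["gripper_width"\].round(4)/round(s["gripper_width"],4)/' tr.py; python3 tr.py 0 10
```

```text
tip casting mm [-50.13 -59.55  13.15] want [-50. -60.] F [-0.9  0.6  5.7] rot [-179.84  -15.19  179.83] w 0.0154
[[-0.0015, 0.0095, -0.0004, 0, 0, 0], [-0.0015, 0.0095, -0.0004, 0, 0, 0], [-0.0015, 0.0095, -0.0004, 0, 0, 0], [-0.0015, 0.0095, -0.0004, 0, 0, 0], [-0.0015, 0.0095, -0.0004, 0, 0, 0]]
[[-0.0015, 0.0095, -0.0004, 0, 0, 0], [-0.0015, 0.0095, -0.0004, 0, 0, 0], [-0.0015, 0.0095, -0.0004, 0, 0, 0], [-0.0016, 0.0095, -0.0005, 0, 0, 0], [-0.0026, 0.0092, -0.0007, 0, 0, 0]]
```

>>> carry_out([
  [-0.0015,0.0095,-0.0004,0,0,0],
  [-0.0015,0.0095,-0.0004,0,0,0],
  [-0.0015,0.0095,-0.0004,0,0,0],
])

```text
time_s: 28.4
tcp_pos: [0.4628, 0.149, 0.0818]
eef_rot: [-179.7, -15.3, 179.8]
contact_force: [-1.3, -5.6, 6.6]
gripper_width: 0.0156
gripper_force: 55.0
```

```bash
python3 tr.py 3 7
```

```text
tip casting mm [-50.68 -46.92  13.05] want [-50.  -45.4] F [-1.3 -5.6  6.6] rot [-179.67  -15.3   179.8 ] w 0.0156
[[-0.0018, 0.01, -0.0005, 0, 0, 0], [-0.0018, 0.01, -0.0005, 0, 0, 0], [-0.0018, 0.01, -0.0005, 0, 0, 0], [-0.0018, 0.01, -0.0005, 0, 0, 0], [-0.0018, 0.01, -0.0005, 0, 0, 0]]
[[-0.0018, 0.01, -0.0006, 0, 0, 0], [-0.0029, 0.0097, -0.0008, 0, 0, 0]]
```

>>> carry_out([
  [-0.0018,0.0098,-0.0006,0,0,0],
  [-0.0018,0.0098,-0.0005,0,0,0],
  [-0.0018,0.0098,-0.0005,0,0,0],
])

```text
time_s: 28.78
tcp_pos: [0.4655, 0.1636, 0.0819]
eef_rot: [-179.7, -15.3, 179.8]
contact_force: [-1.4, -5.3, 7.0]
gripper_width: 0.0154
gripper_force: 55.0
```

```bash
python3 tr.py 6 8
```

```text
tip casting mm [-50.42 -32.13  13.08] want [-50.   -30.81] F [-1.4 -5.3  7. ] rot [-179.65  -15.31  179.8 ] w 0.0154
[[-0.0017, 0.0099, -0.0005, 0, 0, 0], [-0.0017, 0.0099, -0.0005, 0, 0, 0], [-0.0017, 0.0099, -0.0005, 0, 0, 0], [-0.0028, 0.0096, -0.0008, 0, 0, 0], [-0.0042, 0.0091, -0.0012, 0, 0, 0]]
[[-0.0055, 0.0083, -0.0016, 0, 0, 0], [-0.0067, 0.0073, -0.0019, 0, 0, 0], [-0.0076, 0.0062, -0.0021, 0, 0, 0]]
```

>>> carry_out([
  [-0.0017,0.0098,-0.0007,0,0,0],
  [-0.0017,0.0098,-0.0005,0,0,0],
  [-0.0017,0.0098,-0.0005,0,0,0],
  [-0.0028,0.0095,-0.0008,0,0,0],
])

```text
time_s: 29.28
tcp_pos: [0.4696, 0.1831, 0.0819]
eef_rot: [-179.7, -15.3, 179.8]
contact_force: [-0.3, -4.8, 6.8]
gripper_width: 0.0159
gripper_force: 55.0
```

```bash
python3 tr.py 10 8
```

```text
tip casting mm [-49.66 -12.19  13.08] want [-49.39 -11.39] F [-0.3 -4.8  6.8] rot [-179.66  -15.33  179.79] w 0.0159
[[-0.0041, 0.009, -0.0012, 0, 0, 0], [-0.0055, 0.0082, -0.0015, 0, 0, 0], [-0.0066, 0.0072, -0.0019, 0, 0, 0], [-0.0076, 0.0061, -0.0021, 0, 0, 0], [-0.0077, 0.0059, -0.0022, 0, 0, 0]]
[[-0.0077, 0.0059, -0.0022, 0, 0, 0], [-0.0077, 0.0059, -0.0022, 0, 0, 0], [-0.0077, 0.0059, -0.0022, 0, 0, 0]]
```

>>> carry_out([
  [-0.0041,0.009,-0.0012,0,0,0],
  [-0.0055,0.0082,-0.0015,0,0,0],
  [-0.0066,0.0072,-0.0019,0,0,0],
  [-0.0076,0.0061,-0.0021,0,0,0],
])

```text
time_s: 29.78
tcp_pos: [0.4805, 0.198, 0.0818]
eef_rot: [-179.6, -15.5, 179.8]
contact_force: [-5.0, -3.5, 9.3]
gripper_width: 0.0152
gripper_force: 55.0
```

```bash
python3 tr.py 14 8
```

```text
tip casting mm [-41.54   4.22  13.  ] want [-39.81   5.19] F [-5.  -3.5  9.3] rot [-179.62  -15.49  179.78] w 0.0152
[[-0.0081, 0.0058, -0.0023, 0, 0, 0], [-0.0081, 0.0058, -0.0023, 0, 0, 0], [-0.0081, 0.0058, -0.0023, 0, 0, 0], [-0.0081, 0.0058, -0.0023, 0, 0, 0], [-0.0081, 0.0058, -0.0023, 0, 0, 0]]
[[-0.0081, 0.0058, -0.0023, 0, 0, 0], [-0.0081, 0.0058, -0.0023, 0, 0, 0], [-0.0081, 0.0057, -0.0023, 0, 0, 0]]
```

>>> carry_out([
  [-0.0078,0.0058,-0.0026,0,0,0],
  [-0.0078,0.0058,-0.0024,0,0,0],
  [-0.0078,0.0058,-0.0022,0,0,0],
  [-0.0078,0.0058,-0.0022,0,0,0],
])

```text
time_s: 30.28
tcp_pos: [0.4976, 0.2104, 0.082]
eef_rot: [-179.7, -15.4, 179.8]
contact_force: [-2.8, -3.6, 5.7]
gripper_width: 0.0154
gripper_force: 55.0
```

```bash
python3 tr.py 18 8
```

```text
tip casting mm [-26.67  19.34  13.15] want [-26.05  18.95] F [-2.8 -3.6  5.7] rot [-179.7   -15.41  179.78] w 0.0154
[[-0.0077, 0.0055, -0.0022, 0, 0, 0], [-0.0077, 0.0055, -0.0022, 0, 0, 0], [-0.0077, 0.0055, -0.0022, 0, 0, 0], [-0.0078, 0.0054, -0.0022, 0, 0, 0], [-0.0085, 0.0043, -0.0024, 0, 0, 0]]
[[-0.0091, 0.0028, -0.0025, 0, 0, 0], [-0.0094, 0.0013, -0.0026, 0, 0, 0], [-0.0095, -0.0003, -0.0026, 0, 0, 0]]
```

>>> carry_out([
  [-0.0078,0.0054,-0.0022,0,0,0],
  [-0.0078,0.0054,-0.0022,0,0,0],
  [-0.0078,0.0054,-0.0022,0,0,0],
  [-0.0079,0.0053,-0.0022,0,0,0],
])

```text
time_s: 30.78
tcp_pos: [0.5159, 0.2225, 0.0821]
eef_rot: [-179.9, -15.2, 179.8]
contact_force: [-1.6, -1.2, 2.3]
gripper_width: 0.0156
gripper_force: 55.0
```

```bash
python3 tr.py 22 8
```

```text
tip casting mm [-10.41  34.55  13.3 ] want [-12.24  32.66] F [-1.6 -1.2  2.3] rot [-179.86  -15.19  179.81] w 0.0156
[[-0.0078, 0.004, -0.0021, 0, 0, 0], [-0.0084, 0.0026, -0.0023, 0, 0, 0], [-0.0088, 0.001, -0.0024, 0, 0, 0], [-0.0089, -0.0005, -0.0024, 0, 0, 0], [-0.0088, -0.0018, -0.0024, 0, 0, 0]]
[[-0.0088, -0.002, -0.0024, 0, 0, 0], [-0.0088, -0.002, -0.0024, 0, 0, 0], [-0.0088, -0.002, -0.0024, 0, 0, 0]]
```

>>> carry_out([
  [-0.0078,0.0038,-0.0017,0,0,0],
  [-0.0084,0.0023,-0.0021,0,0,0],
  [-0.0088,0.0006,-0.0024,0,0,0],
])

```text
time_s: 31.15
tcp_pos: [0.5282, 0.2257, 0.082]
eef_rot: [-179.8, -15.2, 179.8]
contact_force: [-3.4, -1.2, 4.2]
gripper_width: 0.0158
gripper_force: 55.0
```

```bash
python3 tr.py 25 8
```

```text
tip casting mm [ 1.21 39.69 13.17] want [ 0.64 39.22] F [-3.4 -1.2  4.2] rot [-179.85  -15.24  179.82] w 0.0158
[[-0.0092, -0.0002, -0.0025, 0, 0, 0], [-0.0091, -0.0015, -0.0025, 0, 0, 0], [-0.0091, -0.0017, -0.0025, 0, 0, 0], [-0.0091, -0.0017, -0.0025, 0, 0, 0], [-0.0091, -0.0017, -0.0025, 0, 0, 0]]
[[-0.0091, -0.0017, -0.0025, 0, 0, 0], [-0.0091, -0.0017, -0.0025, 0, 0, 0], [-0.0091, -0.0017, -0.0025, 0, 0, 0]]
```

>>> carry_out([
  [-0.0092,-0.0004,-0.0024,0,0,0],
  [-0.0091,-0.0016,-0.0025,0,0,0],
  [-0.0091,-0.0017,-0.0025,0,0,0],
  [-0.0091,-0.0017,-0.0025,0,0,0],
])

```text
time_s: 31.65
tcp_pos: [0.5475, 0.2229, 0.082]
eef_rot: [-179.9, -15.2, 179.8]
contact_force: [-4.0, 0.2, 5.9]
gripper_width: 0.0155
gripper_force: 55.0
```

```bash
python3 tr.py 29 4
```

```text
tip casting mm [20.74 40.12 13.18] want [20.04 40.  ] F [-4.   0.2  5.9] rot [-179.86  -15.2   179.82] w 0.0155
[[-0.0089, -0.0016, -0.0024, 0, 0, 0], [-0.0089, -0.0016, -0.0024, 0, 0, 0], [-0.0089, -0.0016, -0.0024, 0, 0, 0], [-0.0089, -0.0016, -0.0024, 0, 0, 0]]
```

>>> carry_out([
  [-0.0089,-0.0016,-0.0024,0,0,0],
  [-0.0089,-0.0016,-0.0024,0,0,0],
  [-0.0089,-0.0016,-0.0024,0,0,0],
  [-0.0089,-0.0016,-0.0024,0,0,0],
  [0,0,0,0,0,0],
])

```text
time_s: 32.28
tcp_pos: [0.5674, 0.2195, 0.0816]
eef_rot: [-179.9, -15.1, 179.8]
contact_force: [1.7, -0.9, -0.2]
gripper_width: 0.0153
gripper_force: 55.0
```

```bash
python3 tr.py 33 1
python3 - <<'E'
from h import *
from plant import r
c=r.camera_info("top"); im=r.capture("top")[:,:,::-1]; cv2.imwrite("pics/top_e.png",im)
c2=r.camera_info("scene"); im2=r.capture("scene")[:,:,::-1]; cv2.imwrite("pics/scene_e.png",im2); b=cv2.imread("pics/scene0.png")
g=lambda I:cv2.cvtColor(I,cv2.COLOR_BGR2GRAY).astype(int)
# plug traces: old place and well
for nm,p in (("old",[-49,-28,23]),("well",[53,40,13]),("late",[30,40,23])):
    q=proj(c2,cw(p)).round().astype(int); print(nm,q,"before",g(b)[q[1]-3:q[1]+4,q[0]-4:q[0]+5].mean().round(1),"now",g(im2)[q[1]-3:q[1]+4,q[0]-4:q[0]+5].mean().round(1))
E
```

```text
tip casting mm [41.08 40.06 12.85] want [39.5 40. ] F [ 1.7 -0.9 -0.2] rot [-179.86  -15.05  179.8 ] w 0.0153
old [246 271] before 187.8 now 197.0
well [195 265] before 192.8 now 113.3
late [201 268] before 209.3 now 141.6
```

>>> carry_out([
  [0.005,0,-0.019,0,0,0],
  [0.01,0,-0.04,0,0,0],
  [0.02,0,-0.075,0,0,0],
  [0.026,0,-0.097,0,0,0],
  [0.026,0,-0.097,0,0,0],
])

```text
time_s: 33.0
tcp_pos: [0.5662, 0.2198, 0.2535]
eef_rot: [-179.8, -15.2, 179.8]
contact_force: [1.5, 0.7, -0.7]
gripper_width: 0.0154
gripper_force: 55.0
```

Run:
```python
from h import *
from plant import r
s=r.get_state(); planM(st(s),T(tool(0,15),[.65,.185,.30]),4)
```

```text
mm/row 25.5 deg/row 0.08
[[-0.034, -0.017, -0.033, -0.001, -0.001, -0.001], [-0.034, -0.017, -0.033, -0.001, -0.001, -0.001], [-0.034, -0.017, -0.033, -0.001, -0.001, -0.001], [-0.034, -0.017, -0.033, -0.001, -0.001, -0.001]]
```

>>> carry_out([
  [-0.034,-0.017,-0.033,-0.001,-0.001,-0.001],
  [-0.034,-0.017,-0.033,-0.001,-0.001,-0.001],
  [-0.034,-0.017,-0.033,-0.001,-0.001,-0.001],
  [-0.034,-0.017,-0.033,-0.001,-0.001,-0.001],
  [0,0,0,0,0,0],
])

```text
time_s: 33.62
tcp_pos: [0.6504, 0.1852, 0.2978]
eef_rot: [179.9, -14.9, 180.0]
contact_force: [-0.1, -0.3, -1.8]
gripper_width: 0.0157
gripper_force: 55.0
```

Run:
```python
from h import *
from plant import r
s=r.get_state(); i=r.camera_info("wrist"); im=r.capture("wrist")[:,:,::-1].copy(); cv2.imwrite("pics/w9.png",im)
g=cv2.cvtColor(im,cv2.COLOR_BGR2GRAY)
print(s["tcp_pos"], proj(i,cw([53,40,13])))
for z in(13,23):
    xs,ys=np.meshgrid(np.arange(-90,90,1/3),np.arange(-90,90,1/3),indexing='ij')
    P=np.stack([xs,ys,np.full_like(xs,z)],-1)/1e3@C[:3,:3].T+C[:3,3]; uv=proj(i,P.reshape(-1,3)).reshape(*xs.shape,2).astype(np.float32)
    A=cv2.remap(g,uv[...,0],uv[...,1],cv2.INTER_LINEAR)
    cs=cv2.HoughCircles(cv2.GaussianBlur(A,(5,5),1),cv2.HOUGH_GRADIENT,1,20,param1=80,param2=14,minRadius=15,maxRadius=27)
    print(z,[[round(v/3-90,1),round(u/3-90,1),round(rad/3,1)] for u,v,rad in cs[0]] if cs is not None else None)
    ix=lambda mm:int((mm+90)*3)
    if z==13: 
        for x in range(36,72,3): print(x,A[ix(x),ix(26):ix(55):6].tolist())
```

```text
[0.65040738 0.18520483 0.29783563] [306.26315729 173.39660775]
13 [[np.float32(-74.5), np.float32(72.8), np.float32(8.8)], [np.float32(33.2), np.float32(-8.2), np.float32(7.5)], [np.float32(-73.8), np.float32(35.5), np.float32(8.2)], [np.float32(71.2), np.float32(-72.8), np.float32(8.8)], [np.float32(50.8), np.float32(40.5), np.float32(7.2)]]
36 [143, 165, 162, 152, 185, 189, 162, 164, 164, 163, 164, 153, 135, 165, 163]
39 [186, 166, 159, 148, 157, 160, 180, 154, 159, 153, 153, 147, 141, 167, 162]
42 [225, 216, 122, 154, 155, 151, 167, 165, 155, 152, 155, 160, 130, 125, 164]
45 [225, 221, 164, 163, 165, 178, 202, 205, 185, 162, 163, 165, 150, 120, 166]
48 [225, 217, 186, 192, 199, 185, 188, 193, 184, 169, 153, 142, 144, 126, 163]
51 [224, 220, 209, 223, 169, 134, 169, 189, 198, 188, 168, 137, 152, 125, 166]
54 [225, 221, 218, 225, 186, 138, 174, 198, 204, 186, 168, 142, 144, 127, 163]
57 [225, 216, 207, 225, 205, 157, 151, 157, 142, 135, 152, 175, 142, 173, 189]
60 [225, 221, 209, 224, 224, 225, 226, 225, 226, 226, 225, 219, 144, 152, 233]
63 [226, 219, 215, 223, 222, 221, 221, 223, 222, 221, 222, 224, 160, 140, 221]
66 [226, 225, 222, 216, 215, 220, 219, 209, 209, 220, 221, 216, 211, 218, 224]
69 [225, 227, 225, 223, 225, 226, 225, 224, 225, 225, 223, 223, 225, 225, 224]
23 [[np.float32(34.8), np.float32(-7.8), np.float32(7.8)], [np.float32(-70.5), np.float32(71.8), np.float32(8.4)], [np.float32(-70.2), np.float32(35.2), np.float32(8.2)], [np.float32(74.2), np.float32(-69.8), np.float32(8.4)], [np.float32(54.2), np.float32(41.2), np.float32(5.4)], [np.float32(40.8), np.float32(-11.2), np.float32(8.0)], [np.float32(47.2), np.float32(44.5), np.float32(7.3)]]
```

Run:
```python
from h import *
from plant import r
s=r.get_state(); W=st(s); W2=np.load("W2.npy"); H=pick_home(); n=H[:3,2];x=H[:3,0]
up=off(W2,.05*n+.01*x); up2=off(up,[-.03,.12,.12]); planM(W,up2,10)
```

```text
mm/row 41.2 deg/row 4.63
[[0.025, -0.076, 0.02, 0.003, -0.075, 0.019], [0.025, -0.077, 0.018, 0.003, -0.075, 0.019], [0.024, -0.077, 0.016, 0.003, -0.075, 0.019], [0.024, -0.077, 0.015, 0.003, -0.075, 0.019], [0.024, -0.078, 0.013, 0.003, -0.075, 0.019]]
[[0.023, -0.078, 0.012, 0.003, -0.075, 0.019], [0.022, -0.079, 0.01, 0.003, -0.075, 0.019], [0.021, -0.079, 0.008, 0.003, -0.075, 0.019], [0.02, -0.08, 0.007, 0.003, -0.075, 0.019], [0.019, -0.08, 0.006, 0.003, -0.075, 0.019]]
```

>>> carry_out([
  [0.025,-0.076,0.02,0.003,-0.075,0.019],
  [0.025,-0.077,0.018,0.003,-0.075,0.019],
  [0.024,-0.077,0.016,0.003,-0.075,0.019],
  [0.024,-0.077,0.015,0.003,-0.075,0.019],
  [0.024,-0.078,0.013,0.003,-0.075,0.019],
])

```text
time_s: 34.3
tcp_pos: [0.5754, -0.0052, 0.2652]
eef_rot: [-178.9, 7.7, 174.6]
contact_force: [0.5, -0.4, -0.4]
gripper_width: 0.0157
gripper_force: 55.0
```

>>> carry_out([
  [0.023,-0.078,0.012,0.003,-0.075,0.019],
  [0.022,-0.079,0.01,0.003,-0.075,0.019],
  [0.021,-0.079,0.008,0.003,-0.075,0.019],
  [0.02,-0.08,0.007,0.003,-0.075,0.019],
  [0.019,-0.08,0.006,0.003,-0.075,0.019],
])

```text
time_s: 34.92
tcp_pos: [0.504, -0.1953, 0.2331]
eef_rot: [-179.9, 30.4, 168.9]
contact_force: [0.1, -0.9, -0.9]
gripper_width: 0.0158
gripper_force: 55.0
```

>>> carry_out([
  [0,0,0,0,0,0],
  [0,0,0,0,0,0],
])

```text
time_s: 35.17
tcp_pos: [0.5053, -0.195, 0.2338]
eef_rot: [-179.9, 30.2, 168.8]
contact_force: [0.8, 0.2, -0.6]
gripper_width: 0.0156
gripper_force: 55.0
```

Run:
```python
from h import *
from plant import r
s=r.get_state(); W=st(s); W2=np.load("W2.npy"); H=pick_home(); n=H[:3,2];x=H[:3,0]
print(s["joints"].round(1),s["eef_rot"]); G=np.load("G2.npy"); P=W@G
up=off(W2,.05*n+.008*x); planM(W,up,6)
c=r.camera_info("scene"); im=r.capture("scene")[:,:,::-1].astype(int)
print([proj(c,(P@[k,0,.008,1])[:3]).round(1).tolist() for k in(-.045,-.0405,-.02)])
q=proj(c,(P@[-.0405,0,.008,1])[:3]).astype(int); m=((im[:,:,0]-im[:,:,2]<50)&(im[:,:,2]>90))
for v in range(q[1]-10,q[1]+6,1):
    k=np.nonzero(m[v,q[0]-12:q[0]+12])[0]+q[0]-12; print(v,k.tolist()[:8],end=" | ")
```

```text
[   5.5  -12.9  -45.2   17.3  -29.6 -119.7] [-179.86928381   30.21965913  168.84478226]
mm/row 29.1 deg/row 0.06
[[0.005, -0.037, 0.045, 0.0, 0.001, 0.001], [0.005, -0.037, 0.045, 0.0, 0.001, 0.001], [0.005, -0.037, 0.044, 0.0, 0.001, 0.001], [0.005, -0.037, 0.044, 0.0, 0.001, 0.001], [0.005, -0.037, 0.044, 0.0, 0.001, 0.001]]
[[0.005, -0.037, 0.044, 0.0, 0.001, 0.001]]
[[309.1, 121.1], [310.1, 120.5], [314.7, 118.1]]
110 [] | 111 [321] | 112 [320, 321] | 113 [319, 320, 321] | 114 [318, 319, 320, 321] | 115 [318, 319, 320, 321] | 116 [317, 318, 319, 320, 321] | 117 [316, 317, 318, 320, 321] | 118 [314, 315, 316, 320] | 119 [311, 312, 313, 314] | 120 [310, 311, 312] | 121 [309, 310, 311] | 122 [] | 123 [] | 124 [] | 125 [] |
```

Pick has not slipped. Go above the rest.

>>> carry_out([
  [0.005,-0.037,0.045,0,0.001,0.001],
  [0.005,-0.037,0.045,0,0.001,0.001],
  [0.005,-0.037,0.044,0,0.001,0.001],
  [0.005,-0.037,0.044,0,0.001,0.001],
  [0.005,-0.037,0.044,0,0.001,0.001],
])

```text
time_s: 35.85
tcp_pos: [0.5328, -0.2944, 0.1304]
eef_rot: [180.0, 29.9, 168.6]
contact_force: [0.7, -0.5, -0.8]
gripper_width: 0.0158
gripper_force: 55.0
```

>>> carry_out([
  [0.005,-0.037,0.044,0,0.001,0.001],
  [0,0,0,0,0,0],
  [0,0,0,0,0,0],
])

```text
time_s: 36.22
tcp_pos: [0.5369, -0.314, 0.1109]
eef_rot: [180.0, 29.8, 168.5]
contact_force: [0.1, 1.2, -1.6]
gripper_width: 0.0154
gripper_force: 55.0
```

Run:
```python
from h import *
from plant import r
s=r.get_state(); W=st(s); W2=np.load("W2.npy"); H=pick_home(); n=H[:3,2];x=H[:3,0]
print((W[:3,3]-W2[:3,3])@np.c_[x,H[:3,1],n]*1e3, s["eef_rot"],W2[:3,3])
a=off(W2,.004*x+.004*n); planM(W,a,5); Rc=Rt(s["eef_rot"]); print("n1mm",Rc.inv().apply(-n)/500,"x1mm",Rc.inv().apply(-x)/500)
```

```text
[ 7.85228232 -1.06526106 50.39065751] [179.95121029  29.79354715 168.49307266] [ 0.507228   -0.30905738  0.0697548 ]
mm/row 9.3 deg/row 0.05
[[0.018, 0.0, 0.006, 0.0, -0.001, 0.0], [0.018, 0.0, 0.006, 0.0, -0.001, 0.0], [0.018, 0.0, 0.006, 0.0, -0.001, 0.0], [0.018, 0.0, 0.006, 0.0, -0.001, 0.0], [0.018, 0.0, 0.006, 0.0, -0.001, 0.0]]
n1mm [ 1.92997178e-03 -3.08596684e-06  5.24594507e-04] x1mm [-5.24593584e-04  9.95800288e-07  1.92997424e-03]
```

>>> carry_out([
  [0.018,-0.0008,0.006,0,0,0],
  [0.018,-0.0008,0.006,0,0,0],
  [0.018,-0.0005,0.006,0,0,0],
  [0.018,0,0.006,0,0,0],
  [0.018,0,0.006,0,0,0],
])

```text
time_s: 36.85
tcp_pos: [0.5046, -0.3092, 0.0749]
eef_rot: [179.9, 29.8, 168.4]
contact_force: [-0.0, -0.4, -0.2]
gripper_width: 0.0153
gripper_force: 55.0
```

>>> carry_out([
  [0,0,0,0,0,0],
  [0,0,0,0,0,0],
])

```text
time_s: 37.1
tcp_pos: [0.5055, -0.3094, 0.0755]
eef_rot: [180.0, 29.8, 168.5]
contact_force: [-0.7, 0.5, -1.2]
gripper_width: 0.0154
gripper_force: 55.0
```

Run:
```python
from h import *
from plant import r
s=r.get_state(); W=st(s); W2=np.load("W2.npy"); H=pick_home()
print((W[:3,3]-W2[:3,3])@H[:3,:3]*1e3, s["eef_rot"],s["contact_force"])
```

```text
[5.2347463  0.70547704 2.90359756] [179.95861996  29.82930108 168.45452676] [-0.68090761  0.53895828 -1.22574509]
```

Inside the lips. Lower 3 mm across the slope, then slide down to the stop.

>>> carry_out([
  [0.002,0.0006,0.0005,0,0,0],
  [0.002,0.0006,0.0005,0,0,0],
  [0,0,0,0,0,0],
])

```text
time_s: 37.48
tcp_pos: [0.5038, -0.3083, 0.0739]
eef_rot: [179.9, 29.8, 168.4]
contact_force: [-0.2, -0.2, -1.2]
gripper_width: 0.0156
gripper_force: 55.0
```

>>> carry_out([
  [-0.001,0,0.004,0,0,0],
  [-0.001,0,0.004,0,0,0],
  [0,0,0,0,0,0],
])

```text
time_s: 37.85
tcp_pos: [0.5067, -0.309, 0.0707]
eef_rot: [179.9, 29.8, 168.4]
contact_force: [-0.7, 0.9, -1.2]
gripper_width: 0.0157
gripper_force: 55.0
```

>>> carry_out([
  [0.0015,0,0.0015,0,0,0],
  [0,0,0,0,0,0],
])

```text
time_s: 38.1
tcp_pos: [0.5068, -0.309, 0.0702]
eef_rot: [180.0, 29.9, 168.5]
contact_force: [1.2, -0.4, -1.0]
gripper_width: 0.0154
gripper_force: 55.0
```

Run:
```python
from h import *
from plant import r
s=r.get_state(); W=st(s); W2=np.load("W2.npy"); H=pick_home()
print((W[:3,3]-W2[:3,3])@H[:3,:3]*1e3, s["eef_rot"],s["contact_force"]@H[:3,:3])
```

```text
[0.61470068 0.05541137 0.07911458] [179.95778175  29.87064041 168.45455432] [-1.60608001  0.13477484  0.18174481]
```

>>> carry_out([
  [0.0005,0,0.0015,0,0,0],
  [0,0,0,0,0,0],
])

```text
time_s: 38.35
tcp_pos: [0.5072, -0.3091, 0.0698]
eef_rot: [180.0, 29.9, 168.5]
contact_force: [0.7, -0.9, 2.5]
gripper_width: 0.0152
gripper_force: 55.0
```

>>> carry_out([
  [0,0,0.001,0,0,0],
  [0,0,0,0,0,0],
])

```text
time_s: 38.6
tcp_pos: [0.5072, -0.3092, 0.0697]
eef_rot: [180.0, 29.9, 168.5]
contact_force: [-3.9, 1.8, 9.2]
gripper_width: 0.0157
gripper_force: 55.0
```

Run:
```python
from h import *
from plant import r
s=r.get_state(); W=st(s); W2=np.load("W2.npy"); H=pick_home()
print((W[:3,3]-W2[:3,3])@H[:3,:3]*1e3, s["eef_rot"],s["contact_force"]@H[:3,:3])
```

```text
[-0.07345459  0.13401676 -0.03150533] [179.96186676  29.91724816 168.45464413] [ 9.52294255 -1.02640427  3.54311421]
```

>>> carry_out([
  [0,0,-0.0005,0,0,0],
  [0,0,0,0,0,0],
  [0,0,0,0,0,0],
  [0,0,0,0,0,0],
], hand=0.5)

```text
time_s: 39.1
tcp_pos: [0.5065, -0.3089, 0.0686]
eef_rot: [179.9, 29.8, 168.4]
contact_force: [0.7, -0.3, -0.4]
gripper_width: 0.0431
gripper_force: 0.0
```

>>> carry_out([
  [0,0,-0.01,0,0,0],
  [0,0,-0.03,0,0,0],
  [0,0,-0.05,0,0,0],
  [0,0,-0.05,0,0,0],
  [0,0,0,0,0,0],
])

```text
time_s: 39.72
tcp_pos: [0.4726, -0.3022, 0.1327]
eef_rot: [180.0, 30.1, 168.5]
contact_force: [0.6, -0.9, -0.7]
gripper_width: 0.0441
gripper_force: 0.0
```

>>> carry_out([
  [0,0,-0.04,0,0.08,0],
  [0,0.03,-0.06,0,0.08,0],
  [0,0.06,-0.06,0,0.08,0],
  [0,0.06,-0.06,0,0.08,0],
  [0,0,0,0,0,0],
])

```text
time_s: 40.35
tcp_pos: [0.4498, -0.2195, 0.234]
eef_rot: [180.0, 10.8, 168.6]
contact_force: [-1.1, 0.6, -0.5]
gripper_width: 0.0439
gripper_force: 0.0
```

Run:
```python
from h import *
from plant import r
s=r.get_state(); print(s["time_s"],s["tcp_pos"]); H=pick_home()
for nm in("scene","top"):
    c=r.camera_info(nm); im=r.capture(nm)[:,:,::-1].astype(int)
    q=[proj(c,(H@[k,0,.008,1])[:3]).round(1).tolist() for k in(-.0405,0,.03,.08)]; print(nm,q)
    m=((im[:,:,0]-im[:,:,2]<50)&(im[:,:,2]>100)); u=np.array(q); x0,y0=(u.min(0)-6).astype(int);x1,y1=(u.max(0)+6).astype(int)
    for v in range(y0,y1,2):
        k=np.nonzero(m[v,x0:x1])[0]+x0; print(v,(int(k[0]),int(k[-1])) if k.size else [],end=" | ")
    print()
    b=cv2.imread(f"pics/{nm}0.png").astype(int); b0=b; d=np.abs(im-b0).sum(2)>120
    if nm=="top":
        for t,(a0,a1,e0,e1) in {"spanner":(300,375,125,150),"solenoid?":(45,130,225,260),"spool?":(128,155,178,230),"casting":(190,265,160,240)}.items(): print(t,int(d[e0:e1,a0:a1].sum()))
```

```text
40.35 [ 0.44977253 -0.21945829  0.23397933]
scene [[326.3, 150.6], [334.7, 147.1], [341.2, 144.3], [352.6, 139.5]]
133 [] | 135 [] | 137 (351, 353) | 139 (348, 355) | 141 (341, 355) | 143 (337, 353) | 145 (339, 345) | 147 [] | 149 (325, 328) | 151 (325, 327) | 153 [] | 155 [] | 
top [[423.4, 194.7], [425.3, 204.7], [426.8, 212.4], [429.6, 226.2]]
188 (431, 433) | 190 (430, 434) | 192 (431, 433) | 194 (422, 425) | 196 (423, 425) | 198 (420, 426) | 200 (424, 426) | 202 (424, 427) | 204 (424, 429) | 206 (424, 430) | 208 (424, 430) | 210 (425, 431) | 212 (425, 431) | 214 (425, 432) | 216 (426, 432) | 218 (426, 432) | 220 (427, 433) | 222 (427, 433) | 224 (427, 433) | 226 (419, 433) | 228 (425, 434) | 230 (433, 434) | 
spanner 0
solenoid? 0
spool? 0
casting 25
```

Pick is home in the rest, the bystanders have not moved and the plug is in the well, so I'm handing in.

```bash
python3 -c "
from plant import r
print(r.close_job())"
```

```text
the job is handed in; nothing more can be done
None
```

The job is handed in at about 40 s: the plug was swept along the whole track and stands in the well, the pick lies home in the rest and is released, and the spanner, solenoid and spool part show no change in the overhead camera image.

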